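Stand the wooden tulip in its jar

TASK

Take the wooden tulip that leans on the oak bookend and stand it upright in the glass jar: its steel foot pin goes through the opening in the twist cap and fully home into the hole of the small steel block lying inside. The block has shifted about in the jar, so feel for its hole with the pin; keep hold of the tulip until the pin is in the hole, then let go. Keep the jar standing where it is and leave the bowl, coaster, toy car and bookend in their places.

Things in the scene. Friction and masses are not known exactly. Their poses are not given: they have to be found in the camera images.
- tulip: Wooden tulip, 228 mm, 50 g, round: straight stem 10 mm in diameter from 0 to 193 mm (lowest 60 mm a steel pin with 1 mm bevelled end, the rest wood), then a bud up to 25 mm wide. Origin: centre of the foot's end face; z along the stem to the bud. Centre of mass about 65 mm from the foot. Starts leaning 42 degrees from vertical, top towards the bookend's +x.
- tulip_foot (a point): Centre of the end face of the tulip's steel foot pin; axes as the tulip.
- tulip_grip (a point): Point on the stem's axis 155 mm from the foot, a good place to grip; axes as the tulip. At the start about 130 mm above the table, 30 mm higher than the bookend's top and beyond its board. With the tulip seated it is 59 mm above the cap.
- jar: Loose clear glass jar, 85 mm in diameter, 108 mm high with its aluminium twist cap, which is 14 mm thick with a central round opening 38 mm in diameter. Origin at the centre of the underside, z up. Inner floor 6 mm above the origin, inner diameter 76 mm.
- jar_mouth (a point): Centre of the cap's opening, level with the cap's top, 108 mm above the jar's origin.
- jar_floor (a point): Centre of the jar's inner floor, 6 mm above the jar's origin. On the floor lies a loose steel block 40 x 40 x 24 mm high. One round blind hole in the middle of its top: 11.6 mm wide, 1.5 mm bevel, 18 mm deep (bottom 6 mm above this point, block top 24 mm). The hole lies up to 5 mm off the jar's axis in x and in y, never told; feel it with the pin or look from above through the opening.
- bookend: Loose L-shaped oak bookend, 0.8 kg: base 120 (x) x 90 (y) x 12 mm, origin at the centre of its underside, z up. Upright board 18 mm thick, 90 mm wide, middle at x = +36 mm, top at 99 mm, with a notch 14 mm wide, 16 mm deep in the middle of its top edge, in which the stem rests; a low strip at x = -48 mm stops the foot.
- bowl: Stoneware bowl, rim 116 mm in diameter, 50 mm high, to be left alone. Origin at the centre of its underside.
- coaster: Round stainless steel coaster, 90 mm in diameter, 6 mm thick, to be left alone. Origin at the centre of its underside.
- car: Small yellow plastic toy car, 70 x 37 x 33 mm, to be left alone. Origin at the centre of its underside.
Mind the look-alikes: they are no part of the job. There is more than one size of the tulip; the one meant has the size given above.

How it is judged:
By the outcome, as a careful person would: the job done as asked, in the order asked, and still so for the second after the job is handed in, with the robot touching nothing.
It also fails if it takes over 64 s, if anything falls off the work surface, if the arm or the gripper's body presses on something with over 40 N, if the wrist force passes 120 N, or if a joint passes its speed limit or range.

ROBOT

A 6-joint arm with a two-finger parallel gripper is mounted at the origin on the work surface. World frame = base frame: x ahead of the robot, y to its left, z up, the work surface at z = 0. Lengths are in m, angles in rad, forces in N, time in s.
With the tool pointing down it reaches from about 0.35 to 0.85 m from the base axis. Payload 8.1 kg.
Tool frame: the origin (TCP) lies on the centre line of the jaws, within the pads' length; the fingertips stand 17 mm ahead of it and the grasp point (between the pads) lies 2 mm behind it; z points along the fingers, y is the line along which they close (so a half turn about z gives the same grasp; the last joint's range is limited). The gripper opens to 93 mm and grips with 3 to 60 N. Pads are 15 mm wide; open, the fingers measure 128 mm over their backs; the gripper's body (75 mm by 188 mm) begins 65 mm behind the grasp point.
Start: joints at [1.084, 0.13, 1.488, -0, 1.523, -0.085], TCP at [0.235, 0.552, 0.209] pointing down, gripper open.
Joint ranges: [-2.96, 2.96], [-0.89, 2.26], [0.02, 2.5], [-1.34, 4.48], [0, 2.73], [-2.66, 2.66]. Speed limits (rad/s): [2.39, 2.39, 2.79, 3.14, 3.14, 3.14].

INTERFACE

Orientations are given as a rotation vector (axis times angle).
In Python, from plant import telemetry, viewer, order gives the robot as it stands.
- The arm moves only by the tool send_rows, never from a script. Its argument "plan" is a list that holds one entry, the list of rows, each a list of 5 numbers: the closure, from -1 (fully open) to 1 (shut), then the shift along the world's x, y, z normalised to -1 to 1, where 1 is 0.2 m, then the turn about the world's z normalised to -1 to 1, where 1 is 60 degrees. A call has 1 to 20 rows; each row is the pose to reach, as a shift and turn from the pose commanded when the call began; what a row does not reach only later rows make up. A row lasts 1/12 s, in which the tool goes at most 41.7 mm and 7.16 degrees, less where a joint would pass 70% of its speed; a pose out of reach is approached as far as the arm can. A call with a number of a shift or a turn outside -1 to 1 is refused whole. A call with a gripper value outside its range is refused whole. The fingers move at their own pace and stop on an object; "force" is the grip in N (left out, the last holds). Time passes only in rows, so rows that repeat a pose let the fingers close. It gives the time, the measured TCP pose, the force, the opening and the grip force at its end, in the units of the state.
- telemetry.read_state(): the state, without advancing time (a new reading comes with each control period).
- viewer.read_camera(name): name is "scene" or "top" or "wrist"; returns (picture, depth): 400x640x3 uint8, blue, green, red; 400x640 float32, m along the optical axis (not along the pixel's ray), 0 where there is no reading.
- viewer.calibration(name): a dict with "camera_matrix" (3x3 intrinsics, pixels), "dist_coeffs" ([k1, k2, p1, p2, k3] as OpenCV has them; the pictures are not rectified), "extrinsics" (4x4, takes a point from camera to world coordinates); the wrist camera has in their place "hand_eye" (4x4, takes a point from camera to tool coordinates, whose origin is the TCP and whose axes are the flange's). Camera axes: x right, y up, looking along -z (the intrinsics and any distortion apply to the point x, -y, -z); pixel columns grow to the right and rows downward; lengths in m; the calibration is good to about 2 mm. A picture is of the moment at which its call begins: read the wrist's pose just before it. calibration takes no time and is no camera call.
- order.close_job(): hands the job in; it is judged then, once.
The state is a dict: "t": time; "q": joint angles; "dq": joint speeds; "joint_torque": joint torques, N m; "tool_pos": TCP position; "orientation": TCP orientation; "force": force on the tool from outside, world axes, zero at the start; "wrist_torque": the same for the moment, N m; "opening": finger opening in m; "gripper_force": force on a finger pad.
Only numpy, scipy, OpenCV 4.12 (cv2) and the standard library are available. Lean on these libraries where they do the work, as an engineer would, in place of code of your own. Each camera call takes 0.05 s, during which the arm holds its last target. There are 200 camera calls.

## Working session

There is one attempt and no reset: what is moved stays moved. The work goes in short steps, Python scripts to look and compute and a tool call to move; the robot and the scene stay as the last step left them, time stands still between calls to the robot, and variables do not carry over. Pictures are saved under pics/ and viewed, at most 10 in all, crops included, and the job is handed in when it is done.

Besides the shell and the picture viewer there is one more tool, called after "Request:" by a JSON object that holds its "op" and its "data". send_rows: Moves the arm, as the interface text tells. Scaled input: -1 to 1 covers 0.2 m each way for a shift and 60 degrees each way for a turn. Its arguments: {"type":"object","properties":{"plan":{"type":"array"},"force":{"type":"number"}},"required":["plan"]}

```bash
mkdir -p pics; ls; cat > h.py <<'E'
import numpy as np, cv2
from plant import telemetry, viewer, order
from scipy.spatial.transform import Rotation as R
def pose(name, st=None):
    c=viewer.calibration(name)
    if name!='wrist': return c,np.array(c['extrinsics'])
    st=st or telemetry.read_state(); T=np.eye(4); T[:3,:3]=R.from_rotvec(st['orientation']).as_matrix(); T[:3,3]=st['tool_pos']
    return c,T@np.array(c['hand_eye'])
def rays(name,px,st=None):
    c,T=pose(name,st); p=cv2.undistortPoints(np.array(px,float).reshape(-1,1,2),np.array(c['camera_matrix']),np.array(c['dist_coeffs'],float)).reshape(-1,2)
    d=np.c_[p[:,0],-p[:,1],-np.ones(len(p))]@T[:3,:3].T
    return T[:3,3],d
def onz(name,px,z,st=None):
    o,d=rays(name,px,st); return o+d*((z-o[2])/d[:,2])[:,None]
def pts(name,px,depth,st=None):
    o,d=rays(name,px,st); return o+d*np.array([depth[int(v),int(u)] for u,v in px])[:,None]
E
python3 - <<'E'
from h import *
for n in('scene','top'):
    p,d=viewer.read_camera(n); cv2.imwrite(f'pics/{n}0.png',p); np.save(f'{n}0.npy',d)
    c,T=pose(n); print(n,T.round(3).tolist(),np.array(c['camera_matrix']).round(1).tolist(),c['dist_coeffs'])
s=telemetry.read_state(); print(s); print(viewer.calibration('wrist')['hand_eye'])
E
```

```text
pics
scene [[-0.694, -0.532, 0.486, 1.009], [0.72, -0.501, 0.479, 0.39], [-0.011, 0.682, 0.731, 0.842], [0.0, 0.0, 0.0, 1.0]] [[429.6, 0.0, 322.9], [0.0, 429.6, 194.1], [0.0, 0.0, 1.0]] [-0.11623693  0.          0.          0.          0.        ]
top [[-0.017, 0.996, -0.093, 0.418], [-1.0, -0.017, -0.003, -0.103], [-0.005, 0.093, 0.996, 1.365], [0.0, 0.0, 0.0, 1.0]] [[510.1, 0.0, 324.2], [0.0, 510.1, 196.2], [0.0, 0.0, 1.0]] [0.05372809 0.         0.         0.         0.        ]
{'t': 0.1, 'q': array([ 1.08354216e+00,  1.31082217e-01,  1.48920074e+00, -2.42294620e-05,
        1.52302475e+00, -8.53878469e-02]), 'dq': array([ 1.04651822e-03, -8.85615137e-04, -2.76442877e-03, -1.66253123e-04,
       -1.54445742e-04,  3.36163372e-05]), 'joint_torque': array([ 6.18411304e-04, -5.61342502e+01, -4.93094301e+01,  7.69434054e-02,
        2.93014117e-02, -4.53856387e-05]), 'tool_pos': array([0.23440272, 0.55171557, 0.20807776]), 'orientation': array([-6.26916937e-01, -3.07793364e+00,  2.59468282e-03]), 'force': array([0.16421686, 0.26525614, 0.2852244 ]), 'wrist_torque': array([-0.03951285,  0.01369254, -0.02280726]), 'gripper_force': 0.0, 'opening': 0.09305463733943717}
[[ 7.94860593e-04  9.68372811e-01  2.49506449e-01  6.85930859e-02]
 [ 9.99999680e-01 -7.91808898e-04 -1.12598819e-04  9.00840584e-04]
 [ 8.85237919e-05  2.49506459e-01 -9.68373130e-01 -1.75825102e-01]
 [ 0.00000000e+00  0.00000000e+00  0.00000000e+00  1.00000000e+00]]
```

View pics/scene0.png

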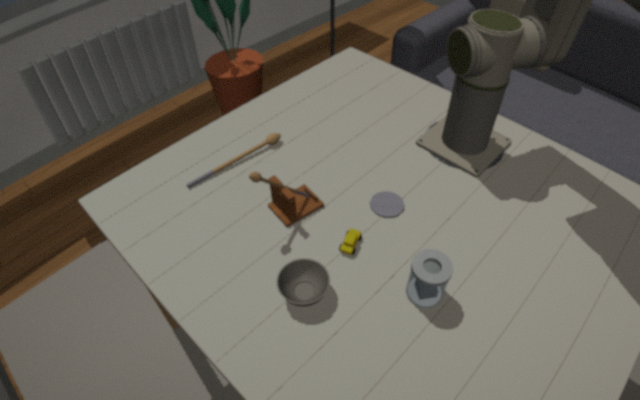

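View pics/top0.png

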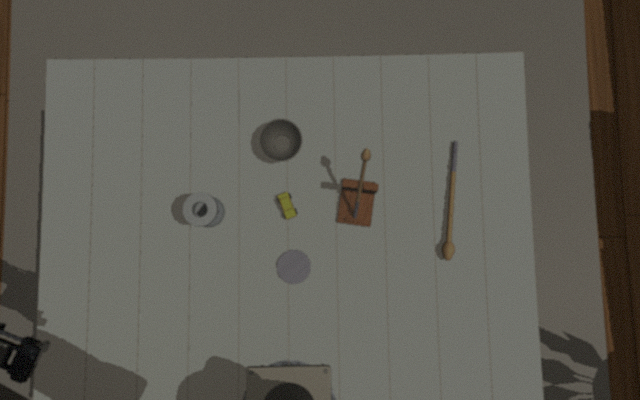

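Scene image: the leaning tulip runs from its bud at (256,177) to its foot near (308,196). The lookalike lying flat is at (275,138)–(190,184). In the top image the candidates are (366,155)–(355,213), on the bookend, and (454,145)–(447,250), lying and longer. I choose the one on the bookend. The jar is at top (200,210).

```bash
python3 - <<'E'
from h import *
d=np.load('top0.npy'); p=cv2.imread('pics/top0.png')
for n,px,z in [('bud',(366,155),None),('boardnotch',(359,184),.09),('foot',(355,215),.02),('jar',(202,210),.108),('bowl',(281,140),.05),('lie_a',(454,143),.01),('lie_b',(447,258),.01),('bL',(340,184),.099),('bR',(378,185),.099)]:
    print(n,d[px[1],px[0]].round(3),pts('top',[px],d).round(3)[0], onz('top',[px],z)[0].round(3) if z else '')
cv2.imwrite('pics/crop.png',cv2.resize(p[130:240,180:400],None,fx=3.6,fy=3.6,interpolation=cv2.INTER_CUBIC))
E
```

```text
bud 1.198 [ 0.624 -0.199  0.181] 
boardnotch 1.268 [ 0.564 -0.186  0.105] [ 0.566 -0.187  0.09 ]
foot 1.342 [ 0.492 -0.179  0.024] [ 0.492 -0.179  0.02 ]
jar 1.34 [0.512 0.222 0.029] [0.506 0.203 0.108]
bowl 1.38 [0.699 0.016 0.005] [0.69  0.012 0.05 ]
lie_a 1.372 [ 0.681 -0.448  0.011] [ 0.682 -0.449  0.01 ]
lie_b 1.327 [ 0.376 -0.414  0.027] [ 0.376 -0.418  0.01 ]
bL 1.374 [ 0.578 -0.141 -0.   ] [ 0.566 -0.139  0.099]
bR 1.273 [ 0.562 -0.233  0.099] [ 0.562 -0.233  0.099]
```

View pics/crop.png

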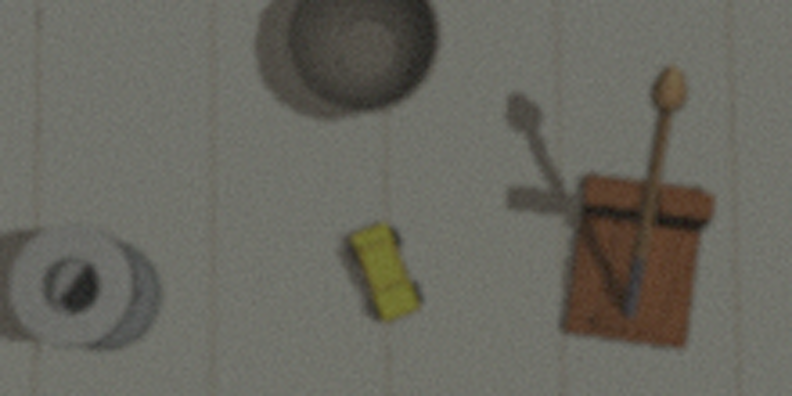

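The crop shows the tulip in the bookend's notch, with its bud at crop (670,90) and foot at (632,310). It measures about 0.21–0.23 m, while the lying one is about 0.31 m, so the choice holds. Next I look over the jar on the way.

Request:
{"op": "send_rows", "data": {"plan": [[[-1, 0.85, -0.9, 0.22, 0.24], [-1, 0.85, -0.9, 0.22, 0.24], [-1, 0.85, -0.9, 0.22, 0.24], [-1, 0.85, -0.9, 0.22, 0.24], [-1, 0.85, -0.9, 0.22, 0.24], [-1, 0.85, -0.9, 0.22, 0.24], [-1, 0.85, -0.9, 0.22, 0.24]]]}}

```text
t: 0.68
tool_pos: [0.4088, 0.3679, 0.2542]
orientation: [0.243, 3.129, -0.001]
force: [0.8, 0.7, 0.6]
opening: 0.0928
gripper_force: 0.0
```

Request:
{"op": "send_rows", "data": {"plan": [[[-1, 0.85, -0.9, 0.22, 0], [-1, 0.85, -0.9, 0.22, 0], [-1, 0.85, -0.9, 0.22, 0], [-1, 0.85, -0.9, 0.22, 0], [-1, 0.85, -0.9, 0.22, 0], [-1, 0.85, -0.9, 0.22, 0], [-1, 0.85, -0.9, 0.22, 0], [-1, 0.85, -0.9, 0.22, 0], [-1, 0.85, -0.9, 0.22, 0], [-1, 0.85, -0.9, 0.22, 0]]]}}

```text
t: 1.52
tool_pos: [0.5736, 0.1934, 0.2964]
orientation: [-0.234, -3.131, -0.0]
force: [0.3, 1.1, 0.3]
opening: 0.0928
gripper_force: 0.0
```

```bash
python3 - <<'E'
from h import *
import pickle
s=telemetry.read_state(); p,d=viewer.read_camera('wrist'); cv2.imwrite('pics/w1.png',p); np.save('w1.npy',d); pickle.dump(s,open('w1.pkl','wb'))
print(s['t'],s['tool_pos'],s['orientation'],s['dq'].round(3),s['force']); c,T=pose('wrist',s); print(np.array(c['camera_matrix'])); print(T[:3,3])
E
```

```text
1.5167 [0.57362571 0.19340325 0.2963741 ] [-2.34075996e-01 -3.13148929e+00 -1.26263047e-04] [ 0.012 -0.009  0.001 -0.001  0.    -0.003] [0.34907719 1.12764808 0.26583292]
[[283.09524956   0.         320.43239458]
 [  0.         283.09524956 197.94250716]
 [  0.           0.           1.        ]]
[0.50635175 0.20427578 0.47229181]
```

View pics/w1.png

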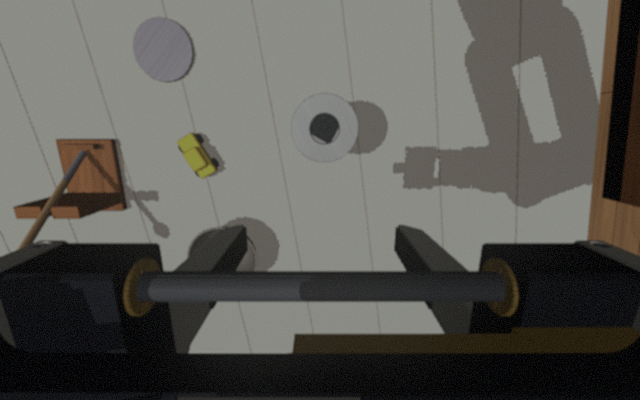

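Wrist view: the jar's cap is centred at (325,127) with its opening at (324,128). The bookend and leaning tulip are at left (20–110,140–215). I go lower to see the hole.

Request:
{"op": "send_rows", "data": {"plan": [[[-1, 0, 0, -0.75, 0], [-1, 0, 0, -0.75, 0], [-1, 0, 0, -0.75, 0], [-1, 0, 0, -0.75, 0], [-1, 0, 0, -0.75, 0], [-1, 0, 0, -0.75, 0], [-1, 0, 0, -0.75, 0]]]}}

```text
t: 2.15
tool_pos: [0.5755, 0.1933, 0.1496]
orientation: [0.234, 3.13, 0.002]
force: [0.3, 0.0, 1.7]
opening: 0.0927
gripper_force: 0.0
```

```bash
python3 - <<'E'
from h import *
import pickle
s=telemetry.read_state(); ps=[];
for i in range(6):
    p,d=viewer.read_camera('wrist'); ps.append(p.astype(float))
p=np.mean(ps,0).astype(np.uint8); cv2.imwrite('w2.png',p); np.save('w2.npy',d); pickle.dump(s,open('w2.pkl','wb'))
c,T=pose('wrist',s); print(s['tool_pos'])
K=np.array(c['camera_matrix'])
def proj(P):
    q=np.linalg.inv(T)@np.r_[P,1]; q=q[:3]*[1,-1,-1]; return cv2.projectPoints(q[None],np.zeros(3),np.zeros(3),K,np.array(c['dist_coeffs'],float))[0].ravel()
u,v=proj([.506,.203,.108]); print(u,v,c['dist_coeffs'])
u0,v0=int(u-60),max(int(v-60),0); cr=p[v0:v0+120,u0:u0+120]; print(u0,v0)
cr=cv2.normalize(cr.astype(float)**.6,None,0,255,cv2.NORM_MINMAX).astype(np.uint8)
cv2.imwrite('pics/w2c.png',cv2.resize(cr,None,fx=5,fy=5,interpolation=cv2.INTER_CUBIC))
E
```

```text
[0.57545668 0.1933315  0.14959854]
318.29094246486676 122.44473623374225 [-0.00450523  0.          0.          0.          0.        ]
258 62
```

View pics/w2c.png

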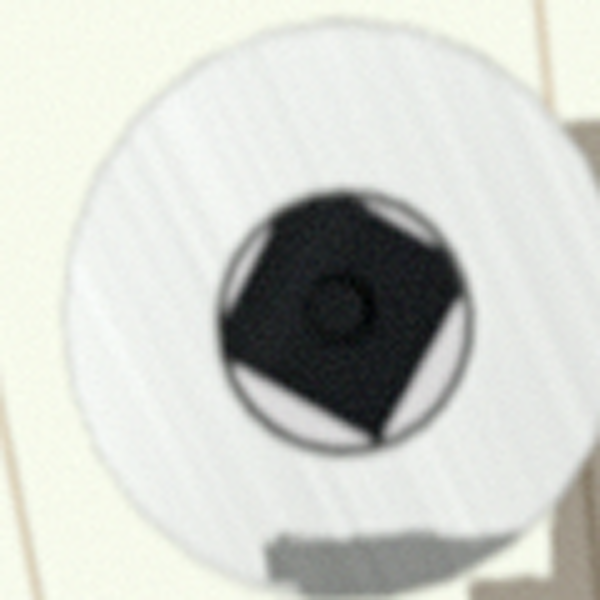

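The crop shows the opening's rim centred at about (346,322) in the crop. The dark block's hole is clear, centred at about (339,306).

```bash
python3 - <<'E'
from h import *
import pickle
s=pickle.load(open('w2.pkl','rb')); f=lambda x,y:((x+.5)/5-.5+258,(y+.5)/5-.5+62)
d=np.load('w2.npy'); 
h=f(339,306); j=f(346,322)
print('hole',onz('wrist',[h],.030,s),pts('wrist',[h],d,s),'mouth',onz('wrist',[j],.108,s))
# opening rim & cap outer by extremes
for n,q in dict(rim=[(218,322),(474,322),(346,190),(346,455)],cap=[(64,320),(620,320),(340,17)]).items(): print(n,onz('wrist',[f(*a) for a in q],.108,s).round(4).tolist())
# top view of jar cap, via depth
p=cv2.imread('pics/top0.png'); dt=np.load('top0.npy'); vv,uu=np.mgrid[180:245,165:240]; px=list(zip(uu.ravel(),vv.ravel())); P=pts('top',px,dt)
m=abs(P[:,2]-.108)<.012; print('top cap',P[m].mean(0),m.sum(), P[m].min(0),P[m].max(0))
dw=d; vv,uu=np.mgrid[62:182,258:378]; px=list(zip(uu.ravel(),vv.ravel())); P=pts('wrist',px,dw,s); m=abs(P[:,2]-.108)<.012; c,_=cv2.minEnclosingCircle(P[m][:,:2].astype(np.float32)); print('wrist cap',P[m].mean(0),P[m].min(0),P[m].max(0))
E
```

```text
hole [[0.50688652 0.20964145 0.03      ]] [[0.50685527 0.209956   0.01323364]] mouth [[0.50946441 0.20887768 0.108     ]]
rim [[0.5066, 0.19, 0.108], [0.5123, 0.2277, 0.108], [0.491, 0.2115, 0.108], [0.5289, 0.2061, 0.108]]
cap [[0.503, 0.1674, 0.108], [0.5152, 0.2492, 0.108], [0.4679, 0.214, 0.108]]
top cap [0.50778809 0.20899619 0.10848605] 769 [0.46679106 0.16723676 0.09610333] [0.5487502  0.25060964 0.11690985]
wrist cap [0.50825652 0.20833546 0.10817944] [0.46834734 0.16714724 0.09607783] [0.55221304 0.24773743 0.11087593]
```

Request:
{"op": "send_rows", "data": {"plan": [[[-1, 0, -0.2, 0.75, 0], [-1, 0.1, -0.95, 0.75, 0], [-1, 0.1, -0.95, 0.75, 0], [-1, 0.1, -0.95, 0.75, 0], [-1, 0.1, -0.95, 0.75, 0], [-1, 0.1, -0.95, 0.75, 0], [-1, 0.1, -0.95, 0.75, 0]]]}}

```text
t: 3.03
tool_pos: [0.5967, -0.0038, 0.3031]
orientation: [0.243, 3.124, -0.004]
force: [1.0, 0.9, 0.5]
opening: 0.0929
gripper_force: 0.0
```

Request:
{"op": "send_rows", "data": {"plan": [[[-1, 0.05, -0.95, 0, 0], [-1, 0.05, -0.95, 0, 0], [-1, 0.05, -0.95, 0, 0], [-1, 0.05, -0.95, 0, 0], [-1, 0.05, -0.95, 0, 0], [-1, 0.05, -0.95, 0, 0], [-1, 0.05, -0.95, 0, 0], [-1, 0.05, -0.95, 0, 0]]]}}

```text
t: 3.7
tool_pos: [0.6047, -0.187, 0.2972]
orientation: [0.236, 3.133, 0.001]
force: [0.6, -0.5, 0.1]
opening: 0.0929
gripper_force: 0.0
```

```bash
python3 - <<'E'
from h import *
import pickle
s=telemetry.read_state(); ps=[];
for i in range(4):
    p,d=viewer.read_camera('wrist'); ps.append(p.astype(float))
p=np.mean(ps,0).astype(np.uint8); cv2.imwrite('w3.png',p); np.save('w3.npy',d); pickle.dump(s,open('w3.pkl','wb'))
print(s['t'],s['tool_pos'],s['dq'].round(3))
cv2.imwrite('pics/w3c.png',cv2.resize((255*(p[40:240,220:420]/255.)**.6).astype(np.uint8),None,fx=3,fy=3,interpolation=cv2.INTER_CUBIC))
E
```

```text
3.7 [ 0.60473821 -0.18699267  0.2971524 ] [ 0.022 -0.008  0.005 -0.001 -0.    -0.003]
```

View pics/w3c.png

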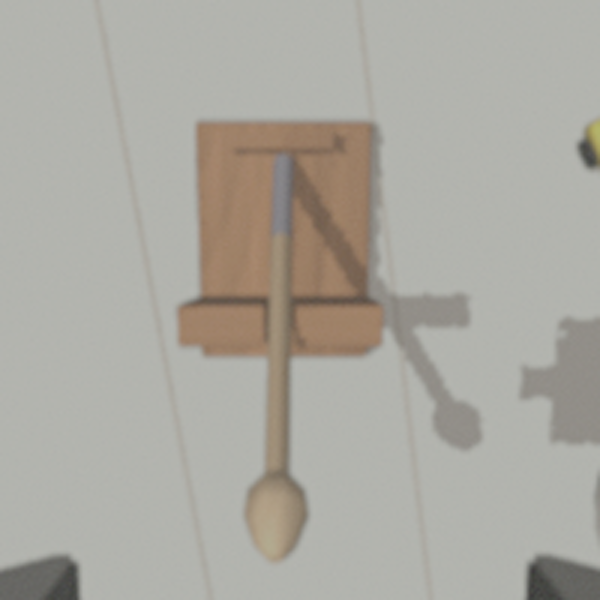

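The crop shows the tulip aligned with the tool's x: foot end at crop (283,154), pin/wood joint at (281,234), bud base at (277,470), bud tip at (275,560).

```bash
python3 - <<'E'
from h import *
import pickle
s=pickle.load(open('w3.pkl','rb')); d=np.load('w3.npy')
f=lambda x,y:((x+.5)/3-.5+220,(y+.5)/3-.5+40)
P={}
for n,q in dict(foot=(283,158),j60=(281,234),mid=(279,370),a=(278,430),base193=(277,470),tip=(275,558),boardtop=(225,325),boardL=(190,325),boardR=(372,325)).items():
    u=f(*q); P[n]=pts('wrist',[(round(u[0]),round(u[1]))],d,s)[0]; print(n,P[n].round(4))
v=P['a']-P['j60']; L=np.linalg.norm(v); v/=L; print('dir',v,'tilt',np.degrees(np.arccos(v[2])),'az',np.degrees(np.arctan2(v[1],v[0])),L)
# axis from pin joint: surface -> axis, offset 5mm normal (downward)
n=np.array([0,0,1.])-v*v[2]; n/=np.linalg.norm(n)
ax60=P['j60']-5e-3*n
for S in (0,60,155,193): print(S,(ax60+v*(S-60)/1000).round(4))
E
```

```text
foot [ 0.4882 -0.1782  0.0204]
j60 [ 0.5264 -0.1846  0.0643]
mid [ 0.5806 -0.1916  0.1255]
a [ 0.6009 -0.1955  0.1472]
base193 [ 0.6126 -0.1969  0.1632]
tip [ 0.6409 -0.2019  0.1824]
boardtop [ 0.5611 -0.213   0.0986]
boardL [ 0.5587 -0.2283  0.1001]
boardR [ 0.5705 -0.1498  0.0999]
dir [ 0.6652017  -0.09682841  0.74035867] tilt 42.2380226205559 az -8.281948660802643 0.11199704690710945
0 [ 0.4902 -0.1794  0.0165]
60 [ 0.5301 -0.1852  0.061 ]
155 [ 0.5933 -0.1944  0.1313]
193 [ 0.6185 -0.198   0.1594]
```

The foot, tilt (42.2°) and grip height (131 mm) all match the description. I grip a bit higher, at s≈170 mm, so the bud clears the gripper body once upright. TCP goes to (0.603,-0.1955,0.140).

Request:
{"op": "send_rows", "data": {"plan": [[[-1, -0.01, -0.04, -0.4, 0], [-1, -0.01, -0.04, -0.6, 0], [-1, -0.01, -0.04, -0.785, 0], [-1, -0.01, -0.04, -0.785, 0], [-1, -0.01, -0.04, -0.785, 0], [-1, -0.01, -0.04, -0.785, 0]]]}}

```text
t: 4.4
tool_pos: [0.6012, -0.1943, 0.1384]
orientation: [-0.234, -3.128, -0.002]
force: [-0.4, 0.5, 1.3]
opening: 0.0926
gripper_force: 0.0
```

Request:
{"op": "send_rows", "data": {"plan": [[[0.6, 0, 0, 0, 0], [1, 0, 0, 0, 0], [1, 0, 0, 0, 0], [1, 0, 0, 0, 0], [1, 0, 0, 0, 0], [1, 0, 0, 0, 0], [1, 0, 0, 0, 0], [1, 0, 0, 0, 0], [1, 0, 0, 0, 0], [1, 0, 0, 0, 0], [1, 0, 0, 0, 0], [1, 0, 0, 0, 0]]], "force": 15}}

```text
t: 5.4
tool_pos: [0.6026, -0.1958, 0.14]
orientation: [-0.236, -3.133, -0.0]
force: [-0.5, 0.6, 0.1]
opening: 0.0176
gripper_force: 0.0
```

Still closing; wait a little more.

Request:
{"op": "send_rows", "data": {"plan": [[[1, 0, 0, 0, 0], [1, 0, 0, 0, 0], [1, 0, 0, 0, 0], [1, 0, 0, 0, 0]]], "force": 15}}

```text
t: 5.73
tool_pos: [0.6026, -0.1957, 0.14]
orientation: [-0.236, -3.133, -0.0]
force: [-0.8, 1.4, -1.2]
opening: 0.008
gripper_force: 15.0
```

Request:
{"op": "send_rows", "data": {"plan": [[[1, 0, 0, 0.1, 0], [1, 0, 0, 0.25, 0], [1, 0, 0, 0.4, 0], [1, 0, 0, 0.55, 0], [1, 0, 0, 0.7, 0], [1, 0, 0, 0.85, 0], [1, 0, 0, 1, 0], [1, 0, 0, 1, 0], [1, 0, 0, 1, 0]]], "force": 15}}

```text
t: 6.48
tool_pos: [0.6036, -0.1962, 0.3429]
orientation: [0.236, 3.128, -0.002]
force: [-0.0, -0.1, -0.5]
opening: 0.0079
gripper_force: 15.0
```

Request:
{"op": "send_rows", "data": {"plan": [[[1, 0, 0, 0, 0], [1, 0, 0, 0, 0], [1, 0, 0, 0, 0], [1, 0, 0, 0, 0]]], "force": 3}}

```text
t: 6.82
tool_pos: [0.6021, -0.1955, 0.3383]
orientation: [-0.236, -3.13, -0.001]
force: [0.4, 0.5, -0.4]
opening: 0.0004
gripper_force: 0.0
```

```bash
python3 - <<'E'
from h import *
s=telemetry.read_state(); p,d=viewer.read_camera('scene'); w,_=viewer.read_camera('wrist')
print(s['t'],s['tool_pos'],s['force'],s['opening'],s['gripper_force'])
a=cv2.resize((255*(p[40:240,180:420]/255.)**.6).astype(np.uint8),None,fx=2.5,fy=2.5); b=cv2.resize((255*(w/255.)**.6).astype(np.uint8),None,fx=.6,fy=.6)
o=np.zeros((500+0,600+0,3),np.uint8); o[:]=a; o[500-240:,:][:,600-384:]=b; o[:500,:216]=a[:,:216]; cv2.imwrite('pics/s4.png',np.vstack([a[:330],np.pad(b,((0,0),(0,216),(0,0)))]))
E
```

```text
6.8167 [ 0.60214854 -0.19554685  0.3383424 ] [ 0.44404896  0.45327981 -0.37453237] 0.0004372616843597762 0.0
```

View pics/s4.png

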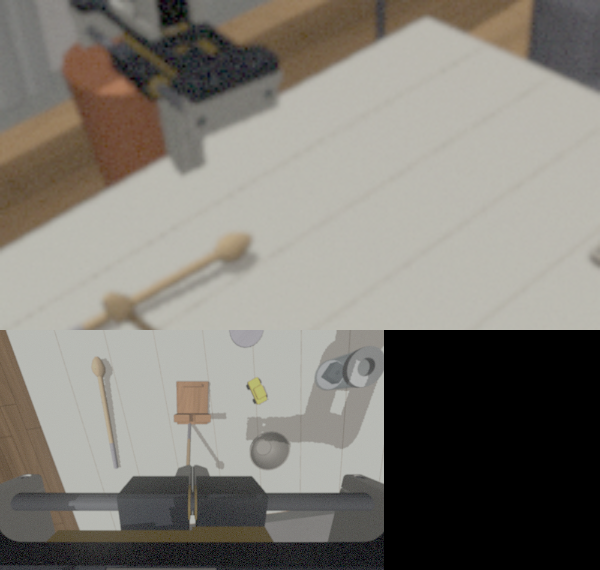

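The wrist view shows empty fingers, with the stem still reaching from the notch (190,415) towards them. The tulip has slipped out, so I look again.

```bash
python3 - <<'E'
from h import *
out=[]
for i in range(2):
    p,d=viewer.read_camera('scene'); out.append(p)
d=cv2.absdiff(out[0],out[1]); print(telemetry.read_state()['t'],d[120:240,180:360].max())
o=cv2.imread('pics/scene0.png')
cr=lambda p:cv2.resize((255*(p[120:240,180:340]/255.)**.6).astype(np.uint8),None,fx=3.5,fy=3.5,interpolation=cv2.INTER_CUBIC)
t,dt=viewer.read_camera('top'); np.save('t5.npy',dt); cv2.imwrite('t5.png',t)
ct=cv2.resize((255*(t[120:240,320:480]/255.)**.6).astype(np.uint8),None,fx=1.4,fy=1.4,interpolation=cv2.INTER_CUBIC)
b=cr(out[1]); b2=np.vstack([b,np.pad(ct,((0,0),(0,b.shape[1]-ct.shape[1]),(0,0)))]); cv2.imwrite('pics/s5.png',b2); print(b2.shape)
E
```

```text
7.0167 98
(588, 560, 3)
```

View pics/s5.png

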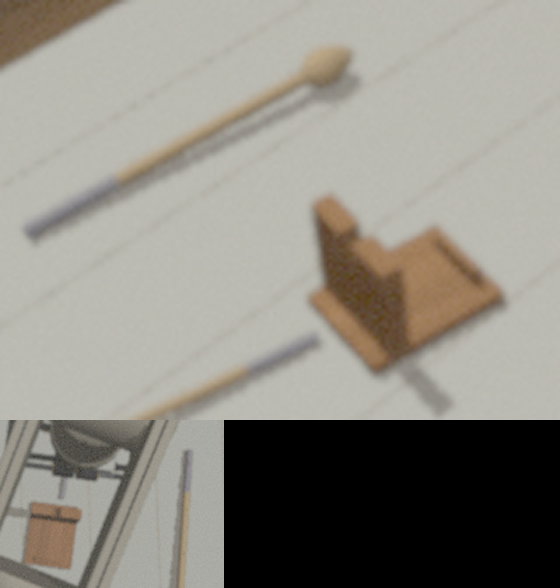

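The tulip has dropped onto the table on the +x side of the bookend, foot at s5 (315,340), bud outside the crop. I'll locate it numerically. My guess is that upright at that grip the bud swung into the fingers and pried them open. The fix is to hold it by the bud so it hangs by its own weight.

```bash
cat > loc.py <<'E'
from h import *
def loc(p,d):
    hsv=cv2.cvtColor(p,cv2.COLOR_BGR2HSV)
    vv,uu=np.mgrid[150:330,130:300]; px=list(zip(uu.ravel(),vv.ravel())); P=pts('scene',px,d)
    return np.array(px),P,hsv[vv.ravel(),uu.ravel()]
E
python3 - <<'E'
from loc import *
for i in range(3):
    p,d=viewer.read_camera('scene'); px,P,h=loc(p,d)
    m=(P[:,2]>.004)&(P[:,2]<.05)&(P[:,0]>.585)&(P[:,0]<1.1)&(P[:,1]<-.05)&(P[:,1]>-.4)
    Q=P[m]; print(telemetry.read_state()['t'],m.sum(),Q.min(0).round(3),Q.max(0).round(3))
    c=Q.mean(0); w,V=np.linalg.eigh(np.cov((Q-c).T)); a=V[:,2]; a*=np.sign(a[0]); t=(Q-c)@a; print(c.round(4),a.round(3),(c+a*t.min()).round(4),(c+a*t.max()).round(4), px[m].min(0),px[m].max(0))
cv2.imwrite('s6.png',p); np.save('s6.npy',d); np.save('Q.npy',Q)
print('edge x via top rows:',onz('top',[(120,58),(320,55),(500,54)],0))
# is object wood?
for lo in np.arange(.58,.9,.02):
    k=(t*a[0]+c[0]>lo)&(t*a[0]+c[0]<lo+.02); 
    if k.any(): print(round(lo,2),k.sum(),Q[k].mean(0).round(4),np.ptp(Q[k][:,1]).round(3),Q[k][:,2].max().round(3),h[m][k].mean(0).round())
E
```

```text
7.1167 490 [ 0.585 -0.296  0.004] [ 0.822 -0.149  0.024]
[ 0.7103 -0.2223  0.0115] [ 0.957 -0.29   0.034] [ 0.5753 -0.1814  0.0067] [ 0.8214 -0.2559  0.0154] [186 211] [289 256]
7.1667 486 [ 0.585 -0.257  0.004] [ 0.823 -0.109  0.024]
[ 0.711  -0.2222  0.0116] [ 0.957 -0.286  0.034] [ 0.5759 -0.1818  0.0067] [ 0.8216 -0.2553  0.0156] [186 211] [290 256]
7.2167 490 [ 0.585 -0.273  0.004] [ 0.905 -0.126  0.027]
[ 0.7109 -0.2221  0.0114] [ 0.96  -0.277  0.034] [ 0.5753 -0.1829  0.0067] [ 0.8873 -0.2731  0.0176] [167 210] [289 288]
edge x via top rows: [[ 0.93341567  0.45238778  0.        ]
 [ 0.93502826 -0.09325904  0.        ]
 [ 0.92632385 -0.58393744  0.        ]]
0.58 60 [ 0.5902 -0.1723  0.0085] 0.062 0.012 [ 15. 110. 104.]
0.6 20 [ 0.6072 -0.2046  0.0065] 0.012 0.008 [ 68.  10. 106.]
0.62 26 [ 0.6276 -0.2068  0.0085] 0.054 0.013 [104.   9. 102.]
0.64 31 [ 0.6472 -0.2145  0.0088] 0.014 0.013 [ 71.  14. 106.]
0.66 34 [ 0.6671 -0.2205  0.0094] 0.062 0.015 [ 18.  79. 124.]
0.68 34 [ 0.6882 -0.2231  0.0099] 0.012 0.013 [ 18.  86. 123.]
0.7 32 [ 0.7085 -0.2276  0.0101] 0.01 0.015 [ 18.  86. 123.]
0.72 36 [ 0.7282 -0.2322  0.0107] 0.012 0.015 [ 18.  81. 126.]
0.74 37 [ 0.7494 -0.2345  0.0117] 0.065 0.018 [ 18.  83. 126.]
0.76 38 [ 0.7714 -0.2365  0.012 ] 0.121 0.016 [ 18.  79. 124.]
0.78 57 [ 0.7927 -0.2424  0.0156] 0.021 0.023 [ 18.  95. 117.]
0.8 73 [ 0.8101 -0.246   0.0165] 0.019 0.027 [ 18.  93. 127.]
0.82 3 [ 0.8219 -0.2527  0.0108] 0.004 0.012 [ 21.  38. 139.]
0.88 1 [ 0.9049 -0.2139  0.0043] 0.0 0.004 [ 30.  19. 150.]
```

At rest: foot about (0.60,-0.20), bud tip about (0.82,-0.25), table edge at x=0.93. I open the gripper and look from above with the wrist camera.

Request:
{"op": "send_rows", "data": {"plan": [[[-1, 0.85, -0.2, -0.2, -0.05], [-1, 0.85, -0.2, -0.2, -0.05], [-1, 0.85, -0.2, -0.2, -0.05], [-1, 0.85, -0.2, -0.2, -0.05], [-1, 0.85, -0.2, -0.2, -0.05], [-1, 0.85, -0.2, -0.2, -0.05], [-1, 0.85, -0.2, -0.2, -0.05], [-1, 0.85, -0.2, -0.2, -0.05], [-1, 0.85, -0.2, -0.2, -0.05], [-1, 0.85, -0.2, -0.2, -0.05]]], "force": 10}}

```text
t: 8.05
tool_pos: [0.7723, -0.2358, 0.3036]
orientation: [0.318, 3.122, -0.002]
force: [0.2, -0.1, -0.3]
opening: 0.0628
gripper_force: 0.0
```

```bash
cat > wl.py <<'E'
from h import *
def wood():
    s=telemetry.read_state(); p,d=viewer.read_camera('wrist'); cv2.imwrite('wl.png',p)
    h=cv2.cvtColor(cv2.GaussianBlur(p,(3,3),0),cv2.COLOR_BGR2HSV); m=((h[...,0]>8)&(h[...,0]<26)&(h[...,1]>55)).astype(np.uint8)
    return s,p,d,m
E
python3 - <<'E'
from wl import *
s,p,d,m=wood(); print(s['t'],s['tool_pos'],s['orientation'],s['opening'],s['dq'].round(3))
n,l,st,c=cv2.connectedComponentsWithStats(m)
for i in range(1,n):
    if st[i,4]<60: continue
    v,u=np.nonzero(l==i); px=list(zip(u,v)); P=pts('wrist',px,d,s); print(st[i],P.mean(0).round(3),P.min(0).round(3),P.max(0).round(3))
    if abs(P[:,0].mean()-.74)<.05 and abs(P[:,1].mean()+.235)<.03:
        Q=onz('wrist',px,.011,s)[:,:2]; c0=Q.mean(0); a=cv2.fitLine(Q[(Q[:,0]<.785)].astype(np.float32),cv2.DIST_L2,0,.01,.01).ravel(); ax=a[:2]*np.sign(a[0]); nn=np.array([-ax[1],ax[0]])
        t=(Q-a[2:])@ax; w=(Q-a[2:])@nn; print('line',a,'ends',(a[2:]+ax*t.min()),(a[2:]+ax*t.max()))
        for lo in np.arange(t.max()-.05,t.max(),.004):
            k=(t>=lo)&(t<lo+.004); print((a[2:]+ax*(lo+.002)).round(4),w[k].min().round(4),w[k].max().round(4),P[k,2].max().round(3))
E
```

```text
8.05 [ 0.77231183 -0.23576858  0.3035872 ] [ 3.17774289e-01  3.12158024e+00 -1.68458983e-03] 0.06279096242598789 [ 0.001  0.004 -0.001  0.    -0.001  0.001]
[    0     0   108   268 14011] [ 0.634 -1.46  -0.734] [ 0.009 -1.843 -0.762] [ 1.11  -0.221  0.479]
[144   0  28  89 801] [ 0.545 -0.433  0.019] [ 0.487 -0.447  0.009] [ 0.705 -0.221  0.479]
[ 285    0   76   44 2779] [ 0.575 -0.192  0.056] [ 0.558 -0.236  0.008] [ 0.705 -0.147  0.479]
[310  93  14 105 711] [ 0.744 -0.236  0.018] [ 0.657 -0.259  0.009] [ 0.821 -0.214  0.479]
line [ 0.97872907 -0.20515713  0.71966374 -0.23079453] ends [ 0.65792326 -0.21785275] [ 0.82183806 -0.25221189]
[ 0.7749 -0.2424] -0.0041 0.0042 0.017
[ 0.7788 -0.2432] -0.0041 0.0043 0.018
[ 0.7827 -0.244 ] -0.0041 0.0043 0.017
[ 0.7866 -0.2448] -0.0041 0.0043 0.018
[ 0.7905 -0.2456] -0.0075 0.006 0.02
[ 0.7944 -0.2465] -0.0092 0.0094 0.024
[ 0.7983 -0.2473] -0.0109 0.0094 0.479
[ 0.8023 -0.2481] -0.0109 0.0111 0.024
[ 0.8062 -0.2489] -0.0109 0.0111 0.026
[ 0.8101 -0.2498] -0.0092 0.0094 0.024
[ 0.814  -0.2506] -0.0075 0.0078 0.022
[ 0.8179 -0.2514] -0.0058 0.0061 0.022
[ 0.8218 -0.2522] -0.0041 0.0027 0.018
[610 237  30   9  96] [ 1.472  1.011 -0.689] [ 0.755 -0.146 -0.755] [1.52  1.142 0.404]
[547 250  24   8  79] [ 1.436  0.673 -0.632] [ 0.749 -0.17  -0.757] [1.52  0.816 0.413]
[430 257  29  62 932] [ 0.751 -0.198  0.414] [ 0.744 -0.2    0.403] [ 0.762 -0.195  0.421]
[184 258  28  60 902] [ 0.738 -0.261  0.415] [ 0.705 -0.264  0.402] [ 0.749 -0.221  0.479]Traceback (most recent call last):
  File "<stdin>", line 8, in <module>
cv2.error: OpenCV(4.12.0) /io/opencv/modules/imgproc/src/linefit.cpp:50: error: (-215:Assertion failed) count > 0 in function 'fitLine2D_wods'
```

Request:
{"op": "send_rows", "data": {"plan": [[[-1, 0.147, -0.06, -0.2, 0], [-1, 0.147, -0.06, -0.4, 0], [-1, 0.147, -0.06, -0.6, 0], [-1, 0.147, -0.06, -0.8, 0], [-1, 0.147, -0.06, -0.9, 0], [-1, 0.147, -0.06, -0.9, 0]]]}}

```text
t: 8.6
tool_pos: [0.7976, -0.2462, 0.1113]
orientation: [-0.317, -3.114, -0.005]
force: [-0.9, 0.2, -1.3]
opening: 0.0931
gripper_force: 0.0
```

Request:
{"op": "send_rows", "data": {"plan": [[[-1, 0, 0, -0.2, 0], [-1, 0, 0, -0.35, 0], [-1, 0, 0, -0.5, 0], [-0.3, 0, 0, -0.5, 0], [1, 0, 0, -0.5, 0], [1, 0, 0, -0.5, 0], [1, 0, 0, -0.5, 0], [1, 0, 0, -0.5, 0], [1, 0, 0, -0.5, 0], [1, 0, 0, -0.5, 0], [1, 0, 0, -0.5, 0], [1, 0, 0, -0.5, 0], [1, 0, 0, -0.5, 0], [1, 0, 0, -0.5, 0], [1, 0, 0, -0.5, 0], [1, 0, 0, -0.5, 0]]], "force": 10}}

```text
t: 9.93
tool_pos: [0.802, -0.2477, 0.0199]
orientation: [-0.318, -3.125, -0.0]
force: [-0.5, -0.7, 0.3]
opening: 0.011
gripper_force: 0.0
```

```bash
python3 - <<'E'
from wl import *
s=telemetry.read_state(); print(s['t'],s['opening'],s['gripper_force'],s['force'].round(2),s['wrist_torque'].round(3))
p,d=viewer.read_camera('wrist'); st=s
p2,d2=viewer.read_camera('scene'); t3,_=viewer.read_camera('top'); cv2.imwrite('t7.png',t3); cv2.imwrite('s7.png',p2)
a=cv2.resize((255*(p/255.)**.6).astype(np.uint8)[:,150:490],None,fx=1.2,fy=1.2); b=cv2.resize((255*(p2[180:300,130:310]/255.)**.6).astype(np.uint8),None,fx=2.1,fy=2.1); 
c=np.zeros((a.shape[0],b.shape[1],3),np.uint8); c[:b.shape[0]]=b; o=np.hstack([a,c]); print(o.shape); cv2.imwrite('pics/w7.png',o)
s=telemetry.read_state(); print(s['t'],s['opening'],s['gripper_force'])
E
```

```text
9.9333 0.010996001803114906 0.0 [-0.49 -0.68  0.32] [ 0.025  0.008 -0.052]
(480, 786, 3)
10.0833 0.0009489055566292119 0.0
```

View pics/w7.png

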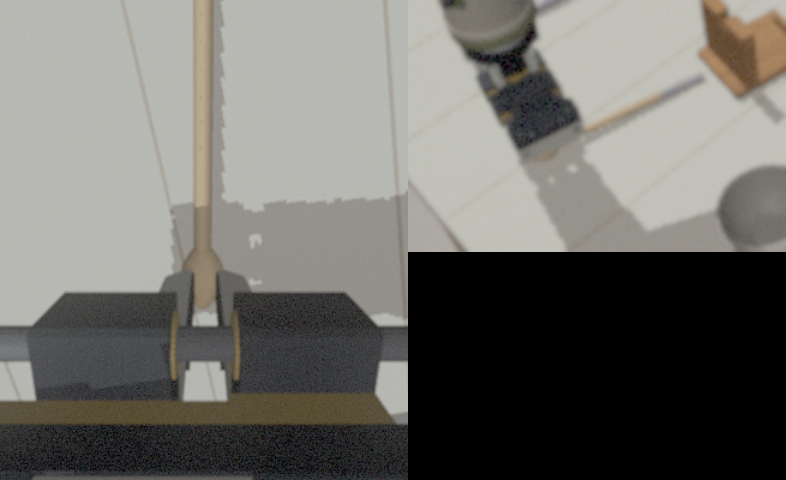

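The picture shows the bud just ahead of the fingers, its widest part at about (202,268) on their robot side and its tip at (205,305). It was squeezed out towards the foot, so I measure where it went.

Request:
{"op": "send_rows", "data": {"plan": [[[-1, 0, 0, 0.4, 0], [-1, 0, 0, 0.75, 0], [-1, -0.1, 0, 0.75, 0], [-1, -0.1, 0, 0.75, 0], [-1, -0.1, 0, 0.75, 0], [-1, -0.1, 0, 0.75, 0], [-1, -0.1, 0, 0.75, 0]]], "force": 10}}

```text
t: 10.67
tool_pos: [0.7819, -0.2477, 0.1695]
orientation: [-0.318, -3.125, -0.0]
force: [0.2, -0.1, 0.1]
opening: 0.0435
gripper_force: 0.0
```

```bash
cat > bud.py <<'E'
from wl import *
s,p,d,m=wood(); print(s['t'],s['tool_pos'],s['opening'],s['dq'].round(3))
n,l,st,c=cv2.connectedComponentsWithStats(m)
for i in range(1,n):
    if st[i,4]<150: continue
    v,u=np.nonzero(l==i); px=np.array(list(zip(u,v))); P=pts('wrist',px,d,s); ok=(P[:,2]<.035)&(P[:,2]>.003)&(P[:,0]>.62)
    if ok.sum()<150 or abs(P[ok,1].mean()+.235)>.06: continue
    px,P=px[ok],P[ok]
    Q=onz('wrist',px,.012,s)[:,:2]; print('ends',P[P[:,0].argmin()],P[P[:,0].argmax()])
    a=cv2.fitLine(Q[Q[:,0]<Q[:,0].max()-.05].astype(np.float32),cv2.DIST_L2,0,.01,.01).ravel(); ax=a[:2]*np.sign(a[0]); nn=np.array([-ax[1],ax[0]])
    t=(Q-a[2:])@ax; w=(Q-a[2:])@nn; print('az',np.degrees(np.arctan2(ax[1],ax[0])))
    for lo in np.arange(t.max()-.045,t.max(),.003):
        k=(t>=lo)&(t<lo+.003); print((a[2:]+ax*(lo+.0015)).round(4),w[k].min().round(4),w[k].max().round(4),P[k,2].max().round(3))
E
python3 bud.py
```

```text
10.6667 [ 0.78185928 -0.24769128  0.16949083] 0.043528598945303844 [ 0.001  0.038  0.029  0.001  0.    -0.001]
ends [ 0.65710705 -0.21947912  0.01068685] [ 0.82099243 -0.25160773  0.0159962 ]
az -12.060018
[ 0.7796 -0.2437] -0.0043 0.0041 0.018
[ 0.7825 -0.2443] -0.0043 0.0042 0.017
[ 0.7854 -0.2449] -0.0042 0.0042 0.018
[ 0.7884 -0.2456] -0.0054 0.0066 0.019
[ 0.7913 -0.2462] -0.0078 0.0079 0.021
[ 0.7942 -0.2468] -0.0102 0.0104 0.023
[ 0.7972 -0.2475] -0.0102 0.0104 0.024
[ 0.8001 -0.2481] -0.0102 0.0105 0.024
[ 0.803  -0.2487] -0.0102 0.0117 0.025
[ 0.806  -0.2493] -0.0102 0.0106 0.026
[ 0.8089 -0.25  ] -0.009 0.0106 0.024
[ 0.8118 -0.2506] -0.009 0.0094 0.024
[ 0.8148 -0.2512] -0.0077 0.007 0.023
[ 0.8177 -0.2518] -0.0065 0.0058 0.022
[ 0.8206 -0.2525] -0.004 0.0034 0.019
```

The bud has not moved at all, so the closed fingers never touched it and the real fingertips are not where I assumed. I check their position from the wrist depth.

```bash
python3 - <<'E'
from h import *
s=telemetry.read_state(); p,d=viewer.read_camera('wrist'); print(s['tool_pos'],s['opening'])
H=np.array(viewer.calibration('wrist')['hand_eye']); c=viewer.calibration('wrist')
vv,uu=np.mgrid[150:400,0:640]; px=np.c_[uu.ravel(),vv.ravel()]; dd=d[px[:,1],px[:,0]]
q=cv2.undistortPoints(px.reshape(-1,1,2).astype(float),np.array(c['camera_matrix']),np.array(c['dist_coeffs'],float)).reshape(-1,2)
X=(np.c_[q[:,0],-q[:,1],-np.ones(len(q))]*dd[:,None])@H[:3,:3].T+H[:3,3]
Rm=R.from_rotvec(s['orientation']).as_matrix(); W=X@Rm.T+s['tool_pos']
m=(dd>0)&(W[:,2]>.05)
F=X[m]
for z in np.arange(-.12,.05,.01):
    k=(F[:,2]>=z)&(F[:,2]<z+.01)
    if k.any(): print(z.round(3),k.sum(),F[k].min(0).round(3),F[k].max(0).round(3))
# scene view
p2,d2=viewer.read_camera('scene'); cv2.imwrite('s8.png',p2)
vv,uu=np.mgrid[0:400,0:640]; px=np.c_[uu.ravel(),vv.ravel()]; o,dr=rays('scene',px); W=o+dr*d2.ravel()[:,None]
X=(W-s['tool_pos'])@Rm; m=(abs(X[:,0])<.06)&(abs(X[:,1])<.08)&(X[:,2]>-.12)&(X[:,2]<.1)
F=X[m]
print('scene')
for z in np.arange(-.12,.08,.01):
    k=(F[:,2]>=z)&(F[:,2]<z+.01)
    if k.any(): print(z.round(3),k.sum(),F[k].min(0).round(3),F[k].max(0).round(3))
E
```

```text
[ 0.78125955 -0.24739333  0.16769693] 0.047535729587054217
-0.12 32639 [ 0.007 -0.081 -0.12 ] [ 0.036  0.082 -0.11 ]
-0.11 13287 [-0.002 -0.085 -0.11 ] [ 0.036  0.086 -0.1  ]
-0.1 3772 [-0.008 -0.085 -0.1  ] [ 0.036  0.087 -0.09 ]
-0.09 473 [-0.01  -0.025 -0.09 ] [ 0.009  0.027 -0.08 ]
-0.08 246 [-0.01  -0.025 -0.08 ] [ 0.002  0.027 -0.07 ]
-0.07 542 [-0.009 -0.036 -0.07 ] [ 0.01   0.038 -0.06 ]
-0.06 742 [-0.    -0.039 -0.06 ] [ 0.01   0.041 -0.05 ]
-0.05 678 [-0.005 -0.039 -0.05 ] [ 0.01  0.04 -0.04]
-0.04 579 [-0.008 -0.038 -0.04 ] [ 0.01  0.04 -0.03]
-0.03 484 [-0.008 -0.037 -0.03 ] [ 0.01   0.039 -0.02 ]
-0.02 313 [-0.008 -0.036 -0.02 ] [ 0.009  0.038 -0.01 ]
-0.01 11 [-0.007 -0.028 -0.01 ] [ 0.009  0.03  -0.009]
scene
-0.12 298 [-0.037 -0.08  -0.12 ] [ 0.037  0.057 -0.11 ]
-0.11 127 [-0.036 -0.079 -0.11 ] [ 0.035  0.058 -0.1  ]
-0.1 19 [-0.036 -0.08  -0.099] [ 0.034  0.056 -0.095]
-0.09 3 [-0.007 -0.027 -0.081] [ 0.01  -0.025 -0.08 ]
-0.08 32 [-0.008 -0.028 -0.08 ] [ 0.01  -0.024 -0.071]
-0.07 9 [-0.006 -0.027 -0.07 ] [ 0.009 -0.025 -0.068]
-0.05 25 [-0.009  0.04  -0.05 ] [ 0.008  0.044 -0.04 ]
-0.04 29 [-0.009  0.033 -0.04 ] [ 0.01   0.044 -0.031]
-0.03 35 [-0.009  0.032 -0.03 ] [ 0.01   0.042 -0.02 ]
-0.02 13 [-0.009  0.028 -0.02 ] [ 0.009  0.041 -0.013]
```

The fingertips really sit about 10 mm behind the reported TCP, a 27 mm offset in z from the description. Both failures fit this: the first grasp caught only the top of the stem, the second closed above the bud. I correct for it.

Request:
{"op": "send_rows", "data": {"plan": [[[-1, 0.105, -0.005, -0.2, 0], [-1, 0.105, -0.005, -0.4, 0], [-1, 0.105, -0.005, -0.6, 0], [-1, 0.105, -0.005, -0.75, 0], [-1, 0.105, -0.005, -0.8, 0], [-1, 0.105, -0.005, -0.84, 0], [-1, 0.105, -0.005, -0.87, 0], [0, 0.105, -0.005, -0.87, 0], [1, 0.105, -0.005, -0.87, 0]]], "force": 10}}

```text
t: 11.57
tool_pos: [0.8046, -0.2494, -0.001]
orientation: [0.318, 3.122, -0.002]
force: [-0.3, -0.1, 0.3]
opening: 0.0838
gripper_force: 0.0
```

Request:
{"op": "send_rows", "data": {"plan": [[[1, 0, 0, 0, 0], [1, 0, 0, 0, 0], [1, 0, 0, 0, 0], [1, 0, 0, 0, 0], [1, 0, 0, 0, 0], [1, 0, 0, 0, 0], [1, 0, 0, 0, 0], [1, 0, 0, 0, 0], [1, 0, 0, 0, 0], [1, 0, 0, 0, 0]]], "force": 10}}

```text
t: 12.4
tool_pos: [0.803, -0.2487, -0.0041]
orientation: [-0.318, -3.125, -0.0]
force: [-0.1, 0.5, 0.6]
opening: 0.0237
gripper_force: 10.0
```

The bud is gripped (23.7 mm, 10 N). I lift gently.

Request:
{"op": "send_rows", "data": {"plan": [[[1, 0, 0, 0.05, 0], [1, 0, 0, 0.1, 0], [1, 0, 0, 0.15, 0], [1, 0, 0, 0.2, 0], [1, 0, 0, 0.25, 0], [1, 0, 0, 0.3, 0], [1, 0, 0, 0.4, 0], [1, 0, 0, 0.5, 0], [1, 0, 0, 0.6, 0], [1, 0, 0, 0.7, 0], [1, 0, 0, 0.8, 0], [1, 0, 0, 0.9, 0], [1, 0, 0, 1, 0], [1, 0, 0, 1, 0]]], "force": 10}}

```text
t: 13.57
tool_pos: [0.805, -0.2495, 0.2037]
orientation: [0.317, 3.117, -0.004]
force: [1.1, -0.5, 1.9]
opening: 0.0234
gripper_force: 10.0
```

Request:
{"op": "send_rows", "data": {"plan": [[[1, -0.1, 0, 0.15, 0], [1, -0.2, 0.1, 0.3, 0], [1, -0.3, 0.1, 0.45, 0], [1, -0.3, 0.1, 0.55, 0], [1, -0.3, 0.1, 0.55, 0], [1, -0.3, 0.1, 0.55, 0], [1, -0.3, 0.1, 0.55, 0]]], "force": 10}}

```text
t: 14.15
tool_pos: [0.743, -0.2288, 0.3041]
orientation: [-0.318, -3.124, -0.001]
force: [-0.3, -0.5, -1.4]
opening: 0.0238
gripper_force: 10.0
```

```bash
cat > hang.py <<'E'
from h import *
def hang(zlo=-.02,zhi=.17,show=1):
    s=telemetry.read_state(); p,d=viewer.read_camera('scene'); cv2.imwrite('hs.png',p)
    vv,uu=np.mgrid[0:400,0:640]; px=np.c_[uu.ravel(),vv.ravel()]; o,dr=rays('scene',px); W=o+dr*d.ravel()[:,None]; tp=s['tool_pos']
    rel=W-tp; m=(np.hypot(rel[:,0],rel[:,1])<.2)&(rel[:,2]<.008)&(W[:,2]>.06)
    lab=np.zeros((400,640),np.uint8); lab[px[m,1],px[m,0]]=1
    n,l,st,c=cv2.connectedComponentsWithStats(lab)
    for i in range(1,n):
        if st[i,4]<40: continue
        k=l.ravel()==i; Q=W[k]; cc=Q.mean(0); w,V=np.linalg.eigh(np.cov((Q-cc).T)); a=V[:,2]*np.sign(V[2,2])
        print(st[i],'min',Q.min(0).round(3),'max',Q.max(0).round(3),'low',Q[Q[:,2]<Q[:,2].min()+.01].mean(0).round(4),'dir',a.round(3),'tilt',np.degrees(np.arccos(a[2])).round(1))
    print(s['t'],tp.round(4),s['opening'],s['gripper_force'],s['force'].round(2))
E
python3 -c "from hang import *; hang()"
```

```text
[191 151  30  61 306] min [ 0.72  -0.23   0.113] max [ 0.746 -0.219  0.3  ] low [ 0.7257 -0.2227  0.1181] dir [ 0.085 -0.007  0.996] tilt 4.9
[269 176  27  34 408] min [ 0.552 -0.235  0.06 ] max [ 0.583 -0.143  0.1  ] low [ 0.5743 -0.1751  0.0649] dir [-0.134 -0.989  0.065] tilt 86.3
14.15 [ 0.743  -0.2288  0.3041] 0.023769589976917718 10.00000275671482 [-0.31 -0.52 -1.4 ]
```

The tulip hangs nearly vertical (4.9°, foot 0.191 m below TCP). I carry it to the jar.

Request:
{"op": "send_rows", "data": {"plan": [[[1, -0.02, 0.04, 0.05, 0], [1, -0.06, 0.12, 0.1, 0], [1, -0.12, 0.22, 0.15, 0], [1, -0.18, 0.33, 0.15, 0], [1, -0.24, 0.45, 0.15, 0], [1, -0.31, 0.57, 0.15, 0], [1, -0.37, 0.69, 0.15, 0], [1, -0.43, 0.81, 0.15, 0]]], "force": 10}}

```text
t: 14.87
tool_pos: [0.6558, -0.0651, 0.3351]
orientation: [-0.318, -3.124, -0.0]
force: [0.3, 0.4, -0.3]
opening: 0.0233
gripper_force: 10.0
```

Request:
{"op": "send_rows", "data": {"plan": [[[1, -0.06, 0.12, 0, 0], [1, -0.12, 0.24, 0, 0], [1, -0.18, 0.36, 0, 0], [1, -0.24, 0.48, 0, 0], [1, -0.31, 0.6, 0, 0], [1, -0.37, 0.72, 0, 0], [1, -0.43, 0.84, 0, 0]]], "force": 10}}

```text
t: 15.45
tool_pos: [0.5697, 0.1027, 0.3353]
orientation: [-0.318, -3.124, 0.0]
force: [0.0, 1.0, -0.5]
opening: 0.0238
gripper_force: 10.0
```

Request:
{"op": "send_rows", "data": {"plan": [[[1, -0.06, 0.12, 0, 0], [1, -0.12, 0.23, 0, 0], [1, -0.17, 0.32, 0, 0], [1, -0.22, 0.4, 0, 0], [1, -0.26, 0.46, 0, 0], [1, -0.29, 0.51, 0, 0], [1, -0.31, 0.54, 0, 0], [1, -0.32, 0.55, 0, 0], [1, -0.32, 0.55, 0, 0], [1, -0.32, 0.55, 0, 0], [1, -0.32, 0.55, 0, 0], [1, -0.32, 0.55, 0, 0], [1, -0.32, 0.55, 0, 0], [1, -0.32, 0.55, 0, 0]]], "force": 10}}

```text
t: 16.62
tool_pos: [0.5072, 0.2108, 0.336]
orientation: [-0.319, -3.125, 0.0]
force: [0.5, 0.3, 0.3]
opening: 0.0236
gripper_force: 10.0
```

```bash
python3 -c "
from hang import *
for i in range(3): hang()"
```

```text
[443 187  20  65 374] min [0.487 0.207 0.146] max [0.517 0.22  0.344] low [0.4908 0.2157 0.1499] dir [ 0.103 -0.012  0.995] tilt 6.0
[ 410  249   44   46 1400] min [0.469 0.167 0.06 ] max [0.555 0.251 0.11 ] low [0.5277 0.2161 0.0647] dir [-0.909 -0.332  0.253] tilt 75.4
16.6167 [0.5072 0.2108 0.336 ] 0.02356136346245001 9.999954421946313 [0.5  0.26 0.34]
[443 187  21  64 374] min [0.486 0.208 0.146] max [0.517 0.221 0.344] low [0.4904 0.2161 0.1508] dir [ 0.107 -0.012  0.994] tilt 6.2
[ 410  249   44   46 1394] min [0.469 0.167 0.06 ] max [0.555 0.251 0.11 ] low [0.5288 0.2146 0.0649] dir [-0.906 -0.335  0.257] tilt 75.1
16.6667 [0.5072 0.2109 0.336 ] 0.023855889495945703 9.999971673823893 [0.31 0.09 0.27]
[443 186  21  65 365] min [0.487 0.208 0.145] max [0.518 0.221 0.343] low [0.4903 0.2161 0.1501] dir [ 0.108 -0.013  0.994] tilt 6.2
[ 410  249   44   46 1397] min [0.468 0.167 0.06 ] max [0.555 0.251 0.111] low [0.5281 0.2163 0.0644] dir [-0.906 -0.332  0.263] tilt 74.8
16.7167 [0.5071 0.211  0.336 ] 0.02361261553165476 10.000023047905415 [-0.22 -1.49  0.13]
```

The tulip is settled, with 6° of residual tilt from grip friction. I ease the grip to 4 N so it swings plumb.

Request:
{"op": "send_rows", "data": {"plan": [[[1, 0, 0, 0, 0], [1, 0.03, 0, 0, 0], [1, 0, 0, 0, 0], [1, 0, 0, 0, 0], [1, 0, 0, 0, 0]]], "force": 4}}

```text
t: 17.18
tool_pos: [0.5068, 0.2113, 0.3361]
orientation: [0.318, 3.125, 0.0]
force: [-0.6, 0.2, -0.8]
opening: 0.0242
gripper_force: 4.0
```

```bash
python3 -c "
from hang import *
for i in range(2): hang()"
```

```text
[ 410  188   54  107 1782] min [0.468 0.167 0.06 ] max [0.555 0.251 0.343] low [0.5273 0.2167 0.0645] dir [-0.112  0.001  0.994] tilt 6.4
17.1833 [0.5068 0.2113 0.3361] 0.024219455029956146 3.999947051415802 [-0.58  0.23 -0.75]
[442 186  22  66 376] min [0.489 0.208 0.142] max [0.518 0.221 0.344] low [0.4922 0.2161 0.1482] dir [ 0.092 -0.01   0.996] tilt 5.3
[ 410  249   44   46 1401] min [0.468 0.167 0.06 ] max [0.555 0.251 0.11 ] low [0.5287 0.2155 0.0647] dir [-0.908 -0.325  0.266] tilt 74.6
17.2333 [0.5069 0.2113 0.3361] 0.02383563310601621 3.999998678918928 [ 0.05 -0.22 -0.32]
```

```bash
cat > wpin.py <<'E'
from h import *
def wpin(zmin):
    s=telemetry.read_state(); p,d=viewer.read_camera('wrist'); cv2.imwrite('wp.png',p); np.save('wp.npy',d)
    vv,uu=np.mgrid[0:400,0:640]; px=np.c_[uu.ravel(),vv.ravel()]; o,dr=rays('wrist',px,s); W=o+dr*d.ravel()[:,None]; rel=W-s['tool_pos']
    m=(np.hypot(rel[:,0],rel[:,1])<.06)&(rel[:,2]<-.01)&(W[:,2]>zmin)
    Q=W[m]; print(s['t'],s['tool_pos'].round(4),m.sum(),px[m].min(0),px[m].max(0))
    C=[]
    for z in np.arange(zmin,zmin+.2,.01):
        k=(Q[:,2]>=z)&(Q[:,2]<z+.01)
        if k.sum()>3:
            e=np.r_[Q[k][:,:2].mean(0),z+.005]; C.append(e)
            print(e.round(4),k.sum(),np.ptp(Q[k][:,0]).round(4),np.ptp(Q[k][:,1]).round(4))
E
python3 - <<'E'
from wpin import *
wpin(.125)
from hang import *
s=telemetry.read_state(); p,d=viewer.read_camera('scene')
vv,uu=np.mgrid[150:270,400:480]; px=np.c_[uu.ravel(),vv.ravel()]; o,dr=rays('scene',px); W=o+dr*d[150:270,400:480].ravel()[:,None]
for z in np.arange(.135,.34,.015):
    k=(W[:,2]>=z)&(W[:,2]<z+.015)&(abs(W[:,0]-.5)<.04)&(abs(W[:,1]-.21)<.03); print(z.round(3),k.sum(),W[k].mean(0).round(4) if k.any() else '')
E
```

```text
17.2833 [0.5069 0.2113 0.3361] 597 [314 160] [327 219]
[0.4834 0.2154 0.15  ] 9 0.0032 0.009
[0.4843 0.2158 0.16  ] 15 0.004 0.0089
[0.4852 0.2156 0.17  ] 15 0.0035 0.0087
[0.4861 0.2153 0.18  ] 16 0.0035 0.0084
[0.4871 0.2153 0.19  ] 19 0.0049 0.0088
[0.4882 0.2154 0.2   ] 17 0.0046 0.0087
[0.4889 0.2153 0.21  ] 22 0.0043 0.0085
[0.4899 0.2152 0.22  ] 22 0.004 0.0082
[0.4908 0.2148 0.23  ] 25 0.0046 0.0095
[0.492  0.2145 0.24  ] 30 0.0053 0.0096
[0.4929 0.2146 0.25  ] 32 0.0047 0.0094
[0.4938 0.2145 0.26  ] 36 0.0045 0.0091
[0.4946 0.2143 0.27  ] 40 0.0042 0.0088
[0.4957 0.2142 0.28  ] 44 0.006 0.0088
[0.4967 0.2141 0.29  ] 50 0.0055 0.0098
[0.4976 0.2138 0.3   ] 56 0.0045 0.0095
[0.4984 0.2133 0.31  ] 68 0.0044 0.0091
[0.4996 0.2137 0.32  ] 73 0.0052 0.009
0.135 9 [0.4925 0.2151 0.1475]
0.15 22 [0.4941 0.2157 0.1577]
0.165 26 [0.4948 0.2157 0.1727]
0.18 21 [0.4966 0.2149 0.1878]
0.195 27 [0.4977 0.2154 0.2023]
0.21 28 [0.4987 0.2149 0.218 ]
0.225 24 [0.5001 0.2147 0.2324]
0.24 34 [0.5012 0.2144 0.2477]
0.255 29 [0.5022 0.2142 0.263 ]
0.27 33 [0.5037 0.2139 0.2774]
0.285 34 [0.5046 0.2139 0.2923]
0.3 35 [0.5066 0.2138 0.3076]
0.315 37 [0.5081 0.2144 0.3227]
0.33 29 [0.5131 0.2125 0.339 ]
```

Foot axis is at about (0.487,0.2155,0.145) in both views, 5.4° tilt. I shift by +20 mm and −6 mm to bring the foot over the hole, then lower through the opening to just above the block.

Request:
{"op": "send_rows", "data": {"plan": [[[1, 0.03, -0.01, 0, 0], [1, 0.07, -0.02, 0, 0], [1, 0.1, -0.03, 0, 0], [1, 0.1, -0.03, 0, 0], [1, 0.1, -0.03, 0, 0], [1, 0.1, -0.03, -0.04, 0], [1, 0.1, -0.03, -0.1, 0], [1, 0.1, -0.03, -0.17, 0], [1, 0.1, -0.03, -0.25, 0], [1, 0.1, -0.03, -0.33, 0], [1, 0.1, -0.03, -0.4, 0], [1, 0.1, -0.03, -0.46, 0], [1, 0.1, -0.03, -0.5, 0], [1, 0.1, -0.03, -0.52, 0], [1, 0.1, -0.03, -0.52, 0], [1, 0.1, -0.03, -0.52, 0]]], "force": 4}}

```text
t: 18.72
tool_pos: [0.5272, 0.2053, 0.2324]
orientation: [0.318, 3.125, 0.0]
force: [0.5, -0.1, 0.3]
opening: 0.024
gripper_force: 4.0
```

```bash
python3 - <<'E'
from wpin import *
wpin(.112)
E
```

```text
18.7167 [0.5272 0.2053 0.2324] 415 [314 181] [327 220]
[0.5174 0.2078 0.117 ] 17 0.0034 0.0081
[0.518  0.2073 0.127 ] 23 0.004 0.0096
[0.5185 0.2074 0.137 ] 26 0.0034 0.0092
[0.5191 0.2075 0.147 ] 27 0.0049 0.0094
[0.5192 0.2073 0.157 ] 32 0.0042 0.009
[0.5196 0.2074 0.167 ] 34 0.0041 0.0087
[0.5198 0.2073 0.177 ] 37 0.0038 0.0085
[0.5205 0.2073 0.187 ] 43 0.0048 0.0099
[0.5209 0.2071 0.197 ] 51 0.0042 0.0095
[0.5211 0.2071 0.207 ] 60 0.0041 0.009
[0.5216 0.2074 0.217 ] 62 0.0053 0.0091
```

Request:
{"op": "send_rows", "data": {"plan": [[[1, -0.01, 0.002, 0, 0], [1, -0.025, 0.005, 0, 0], [1, -0.04, 0.008, 0, 0], [1, -0.05, 0.01, 0, 0], [1, -0.055, 0.01, 0, 0], [1, -0.055, 0.01, 0, 0], [1, -0.055, 0.01, 0, 0], [1, -0.055, 0.01, 0, 0]]], "force": 4}}

```text
t: 19.43
tool_pos: [0.5161, 0.2072, 0.2321]
orientation: [0.318, 3.125, -0.0]
force: [0.4, 0.1, -1.0]
opening: 0.0241
gripper_force: 4.0
```

```bash
python3 - <<'E'
from wpin import *
wpin(.112)
E
```

```text
19.4333 [0.5161 0.2072 0.2321] 417 [314 181] [327 220]
[0.5064 0.2095 0.117 ] 22 0.0035 0.0082
[0.5068 0.2094 0.127 ] 20 0.0038 0.0094
[0.5072 0.2091 0.137 ] 27 0.0033 0.0091
[0.5081 0.2093 0.147 ] 28 0.0047 0.0094
[0.5081 0.2093 0.157 ] 32 0.0047 0.0089
[0.5084 0.209  0.167 ] 37 0.0039 0.0088
[0.5088 0.2094 0.177 ] 33 0.0035 0.0085
[0.5094 0.2093 0.187 ] 46 0.0051 0.0099
[0.5098 0.209  0.197 ] 50 0.0044 0.0095
[0.5101 0.2091 0.207 ] 58 0.0057 0.0092
[0.5104 0.2091 0.217 ] 64 0.0053 0.009
```

The foot is now estimated at (0.507,0.2096), right over the hole. I lower it to feel.

Request:
{"op": "send_rows", "data": {"plan": [[[1, 0, 0, -0.02, 0], [1, 0, 0, -0.035, 0], [1, 0, 0, -0.05, 0], [1, 0, 0, -0.06, 0], [1, 0, 0, -0.07, 0], [1, 0, 0, -0.07, 0], [1, 0, 0, -0.07, 0]]], "force": 6}}

```text
t: 20.07
tool_pos: [0.517, 0.2075, 0.2194]
orientation: [0.318, 3.123, 0.002]
force: [0.6, -0.3, 7.0]
opening: 0.0236
gripper_force: 6.0
```

Request:
{"op": "send_rows", "data": {"plan": [[[1, 0, 0, -0.01, 0], [1, 0, 0, -0.02, 0], [1, 0, 0, -0.02, 0]]], "force": 6}}

```text
t: 20.32
tool_pos: [0.5174, 0.2075, 0.2158]
orientation: [0.318, 3.122, 0.002]
force: [0.6, 0.5, 8.5]
opening: 0.0237
gripper_force: 6.0
```

```bash
python3 - <<'E'
from wpin import *
wpin(.112); s=telemetry.read_state(); print(s['force'],s['wrist_torque'],s['opening'])
E
```

```text
20.3167 [0.5174 0.2075 0.2158] 421 [313 181] [327 221]
[0.5047 0.21   0.117 ] 27 0.0047 0.0087
[0.5053 0.21   0.127 ] 30 0.0039 0.0084
[0.506  0.2099 0.137 ] 27 0.0037 0.0082
[0.5069 0.2098 0.147 ] 40 0.0053 0.0097
[0.5077 0.2097 0.157 ] 41 0.0048 0.0095
[0.5083 0.2093 0.167 ] 48 0.0044 0.0091
[0.509  0.2096 0.177 ] 52 0.0059 0.009
[0.5098 0.2095 0.187 ] 57 0.0048 0.0089
[0.5105 0.2093 0.197 ] 69 0.0064 0.0098
[0.5111 0.2098 0.207 ] 30 0.0058 0.0096
[ 0.63161702 -0.43945699  7.54290132] [-0.00187064 -0.10049467 -0.0168858 ] 0.023961747204376518
```

Request:
{"op": "send_rows", "data": {"plan": [[[1, 0, 0, 0.03, 0], [1, 0, 0, 0.06, 0], [1, 0, 0, 0.06, 0], [1, 0, 0, 0.06, 0]]], "force": 6}}

```text
t: 20.7
tool_pos: [0.5162, 0.2073, 0.2263]
orientation: [0.318, 3.125, 0.0]
force: [0.5, -0.5, -1.1]
opening: 0.0241
gripper_force: 6.0
```

```bash
cat > cap.py <<'E'
from h import *
import pickle
from scipy.optimize import least_squares
def cap(p,d,s):
    vv,uu=np.mgrid[0:400,0:640]; px=np.c_[uu.ravel(),vv.ravel()]; o,dr=rays('wrist',px,s); W=o+dr*d.ravel()[:,None]
    m=(abs(W[:,2]-.108)<.008)&(np.hypot(W[:,0]-.51,W[:,1]-.209)<.06); lab=np.zeros((400,640),np.uint8); lab[px[m,1],px[m,0]]=255
    cs,_=cv2.findContours(lab,cv2.RETR_EXTERNAL,cv2.CHAIN_APPROX_NONE); c=max(cs,key=cv2.contourArea).reshape(-1,2)
    Q=onz('wrist',c,.108,s)[:,:2]; f=lambda x:np.hypot(*(Q-x[:2]).T)-x[2]
    r=least_squares(f,[.51,.209,.0425],loss='soft_l1',f_scale=.0005); print('cap',r.x.round(4),len(Q),c.min(0),c.max(0))
E
python3 - <<'E'
from cap import *
cap(cv2.imread('w2.png'),np.load('w2.npy'),pickle.load(open('w2.pkl','rb')))
from wpin import *
s=telemetry.read_state(); wpin(.112); cap(cv2.imread('wp.png'),np.load('wp.npy'),s); print(s['force'])
E
```

```text
cap [0.51   0.2091 0.0414] 323 [271  66] [383 181]
20.7 [0.5162 0.2073 0.2263] 433 [313 180] [327 222]
[0.5042 0.2093 0.117 ] 24 0.0052 0.0088
[0.5051 0.2093 0.127 ] 25 0.0043 0.0088
[0.5056 0.2096 0.137 ] 27 0.0042 0.0084
[0.5061 0.2092 0.147 ] 29 0.0037 0.0083
[0.507  0.2091 0.157 ] 39 0.0056 0.0098
[0.5076 0.209  0.167 ] 41 0.005 0.0094
[0.5081 0.2088 0.177 ] 42 0.0044 0.009
[0.5085 0.2091 0.187 ] 47 0.0057 0.009
[0.5093 0.2091 0.197 ] 60 0.005 0.0089
[0.5099 0.2091 0.207 ] 66 0.0044 0.0097
[0.5106 0.2088 0.217 ] 33 0.0059 0.0096
cap [0.5089 0.209  0.0409] 331 [281 145] [359 221]
[ 0.51690119 -0.46648908 -1.08078386]
```

Request:
{"op": "send_rows", "data": {"plan": [[[1, 0.007, 0, 0, 0], [1, 0.014, 0, 0, 0], [1, 0.014, 0, -0.02, 0], [1, 0.014, 0, -0.03, 0], [1, 0.014, 0, -0.04, 0], [1, 0.014, 0, -0.045, 0], [1, 0.014, 0, -0.045, 0]]], "force": 6}}

```text
t: 21.33
tool_pos: [0.5185, 0.2072, 0.2165]
orientation: [-0.318, -3.125, 0.0]
force: [0.4, -0.0, -0.6]
opening: 0.024
gripper_force: 6.0
```

Request:
{"op": "send_rows", "data": {"plan": [[[1, 0, 0, -0.01, 0], [1, 0, 0, -0.015, 0], [1, 0, 0, -0.015, 0]]], "force": 6}}

```text
t: 21.58
tool_pos: [0.5199, 0.2075, 0.2156]
orientation: [0.318, 3.122, 0.002]
force: [1.0, -0.3, 6.0]
opening: 0.0239
gripper_force: 6.0
```

```bash
python3 - <<'E'
from cap import *
from wpin import *
s=telemetry.read_state(); wpin(.112); cap(cv2.imread('wp.png'),np.load('wp.npy'),s); print(s['force'],s['wrist_torque'])
p,d=viewer.read_camera('scene'); cv2.imwrite('s9.png',p)
# metal/wood boundary seen through glass in scene: print hsv along the stem
h=cv2.cvtColor(p,cv2.COLOR_BGR2HSV)
c,T=pose('scene')
for z in np.arange(.24,.0,-.01):
    P=np.array([.5085+(z-.117)*.06,.2096,z]); q=(np.linalg.inv(T)@np.r_[P,1])[:3]*[1,-1,-1]; u=cv2.projectPoints(q[None],np.zeros(3),np.zeros(3),np.array(c['camera_matrix']),np.array(c['dist_coeffs'],float))[0].ravel(); print(z.round(3),u.round(),h[int(round(u[1])),int(round(u[0]))-4:int(round(u[0]))+5].tolist() if z<.13 else '')
E
```

```text
21.5833 [0.5199 0.2075 0.2156] 422 [313 181] [326 221]
[0.5073 0.2091 0.117 ] 30 0.0034 0.0092
[0.5083 0.2094 0.127 ] 31 0.0054 0.0093
[0.5088 0.2095 0.137 ] 34 0.0048 0.0091
[0.5096 0.2093 0.147 ] 32 0.0036 0.0089
[0.5102 0.2091 0.157 ] 43 0.0059 0.0089
[0.511  0.2094 0.167 ] 48 0.0047 0.0089
[0.5116 0.2093 0.177 ] 50 0.0043 0.0086
[0.5125 0.2093 0.187 ] 59 0.0051 0.0097
[0.5132 0.209  0.197 ] 72 0.0045 0.0096
[0.5137 0.2091 0.207 ] 23 0.0036 0.0093
cap [0.509  0.2089 0.0408] 348 [278 142] [359 221]
[ 0.95305959 -0.29688341  5.95294418] [-0.02760013 -0.1067204  -0.03481004]
0.24 [444. 226.] 
0.23 [443. 229.] 
0.22 [442. 232.] 
0.21 [442. 236.] 
0.2 [441. 239.] 
0.19 [440. 242.] 
0.18 [439. 245.] 
0.17 [438. 248.] 
0.16 [437. 250.] 
0.15 [437. 253.] 
0.14 [436. 256.] 
0.13 [435. 259.] [[18, 47, 71], [17, 80, 67], [17, 115, 71], [16, 133, 71], [18, 100, 74], [20, 44, 87], [26, 17, 106], [38, 8, 127], [30, 2, 133]]
0.12 [434. 261.] [[19, 24, 85], [18, 53, 72], [16, 103, 67], [17, 129, 71], [16, 113, 77], [17, 79, 74], [15, 44, 70], [12, 17, 77], [45, 6, 91]]
0.11 [434. 264.] [[17, 26, 
[... 866 characters left out ...]
[30, 2, 135], [45, 7, 138], [45, 7, 138], [45, 4, 140], [45, 7, 140], [50, 5, 140], [50, 6, 137], [30, 4, 138], [60, 2, 139]]
0.04 [429. 281.] [[30, 5, 108], [40, 6, 118], [40, 6, 124], [60, 6, 132], [40, 6, 134], [30, 6, 134], [48, 9, 137], [40, 6, 135], [60, 6, 134]]
0.03 [428. 283.] [[75, 7, 69], [45, 7, 71], [30, 3, 79], [60, 3, 81], [30, 6, 90], [40, 8, 94], [40, 7, 103], [45, 5, 105], [30, 5, 104]]
0.02 [428. 285.] [[83, 30, 68], [100, 22, 69], [90, 22, 69], [90, 15, 68], [105, 14, 71], [90, 11, 70], [80, 10, 74], [70, 10, 73], [60, 10, 74]]
0.01 [427. 287.] [[90, 27, 67], [105, 30, 68], [90, 24, 65], [90, 23, 66], [90, 24, 64], [98, 29, 71], [108, 18, 70], [105, 22, 69], [87, 39, 72]]
```

The pin appears to be resting on the block's top, and pressing may have dragged the block. I lift out gently and look through the opening again.

Request:
{"op": "send_rows", "data": {"plan": [[[1, 0, 0, 0.08, 0], [1, 0, 0, 0.2, 0], [1, 0, 0, 0.35, 0], [1, 0, 0, 0.48, 0], [1, 0, 0, 0.5, 0], [1, 0.05, -0.01, 0.5, 0], [1, 0.12, -0.03, 0.5, 0], [1, 0.2, -0.05, 0.5, 0], [1, 0.26, -0.06, 0.5, 0], [1, 0.29, -0.06, 0.5, 0], [1, 0.29, -0.06, 0.5, 0], [1, 0.29, -0.06, 0.5, 0], [1, 0.29, -0.06, 0.5, 0]]], "force": 6}}

```text
t: 22.77
tool_pos: [0.5763, 0.1954, 0.3134]
orientation: [-0.318, -3.124, 0.0]
force: [-0.6, -0.1, 0.1]
opening: 0.0235
gripper_force: 6.0
```

```bash
python3 - <<'E'
from cap import *
s=telemetry.read_state(); ps=[]
for i in range(8):
    p,d=viewer.read_camera('wrist'); ps.append(p.astype(float))
p=np.mean(ps,0); np.save('w10.npy',d); np.save('w10p.npy',p); pickle.dump(s,open('w10.pkl','wb')); cv2.imwrite('w10.png',p)
print(s['t'],s['tool_pos'],s['opening']); cap(p,d,s)
c,T=pose('wrist',s); q=(np.linalg.inv(T)@np.array([.507,.2095,.03,1]))[:3]*[1,-1,-1]; u=cv2.projectPoints(q[None],np.zeros(3),np.zeros(3),np.array(c['camera_matrix']),np.array(c['dist_coeffs'],float))[0].ravel(); print(u)
u0,v0=int(u[0])-22,int(u[1])-22; print(u0,v0)
cr=p[v0:v0+45,u0:u0+45].mean(2); cr=np.clip((cr-cr.min())/(60)*255,0,255); cr=cv2.resize(cr.astype(np.float32),None,fx=12,fy=12,interpolation=cv2.INTER_CUBIC); cv2.imwrite('pics/w10c.png',cr)
E
```

```text
22.7667 [0.57633178 0.19537394 0.3133708 ] 0.02353161460406098
cap [0.5097 0.2086 0.0412] 185 [288  93] [351 157]
[319.91018645 123.69289133]
297 101[ WARN:0@4.331] global loadsave.cpp:1063 imwrite_ Unsupported depth image for selected encoder is fallbacked to CV_8U.
```

View pics/w10c.png

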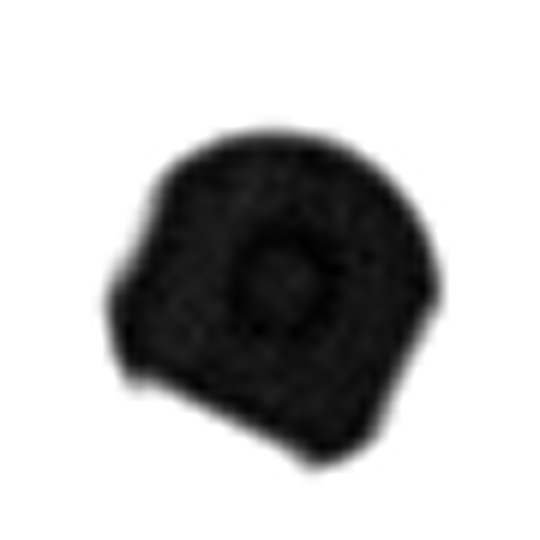

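The hole is at crop (287,283), pixel (320.5,124.1), essentially unchanged. So my foot estimate must be off, and I cross-check it against the cap in both cameras.

```bash
cat > both.py <<'E'
from cap import *
def edges(name,p,d,s,zs,x0,sx,y0,sy):
    # foot axis by outline: pixels of stem in depth, per height slice
    vv,uu=np.mgrid[0:400,0:640]; px=np.c_[uu.ravel(),vv.ravel()]; o,dr=rays(name,px,s); W=o+dr*d.ravel()[:,None]
    m=(abs(W[:,0]-x0)<sx)&(abs(W[:,1]-y0)<sy)&(W[:,2]>zs[0])&(W[:,2]<zs[1]); Q=W[m]
    vd=(o-np.array([x0,y0,0]))[:2]; vd/=np.linalg.norm(vd)
    A=np.c_[Q[:,2]-Q[:,2].min(),np.ones(len(Q))]; fx=np.linalg.lstsq(A,Q[:,0],rcond=None)[0]; fy=np.linalg.lstsq(A,Q[:,1],rcond=None)[0]
    zf=Q[:,2].min(); print(name,'n',m.sum(),'zmin',zf.round(4),'slopes',fx[0].round(4),fy[0].round(4),'axis at zmin',(fx[1]-vd[0]*.0039).round(4),(fy[1]-vd[1]*.0039).round(4))
def scap(p,d):
    vv,uu=np.mgrid[0:400,0:640]; px=np.c_[uu.ravel(),vv.ravel()]; o,dr=rays('scene',px); W=o+dr*d.ravel()[:,None]
    m=(abs(W[:,2]-.108)<.004)&(np.hypot(W[:,0]-.51,W[:,1]-.209)<.06); lab=np.zeros((400,640),np.uint8); lab[px[m,1],px[m,0]]=255
    cs,_=cv2.findContours(lab,cv2.RETR_EXTERNAL,cv2.CHAIN_APPROX_NONE); c=max(cs,key=cv2.contourArea).reshape(-1,2)
    e=cv2.fitEllipse(c.astype(np.float32)); print('scene ellipse->',onz('scene',[e[0]],.108).round(4), e)
    Q=onz('scene',c,.108)[:,:2]; r=least_squares(lambda x:np.hypot(*(Q-x[:2]).T)-x[2],[.51,.209,.0425],loss='soft_l1',f_scale=.0005); print('scene cap',r.x.round(4))
E
python3 - <<'E'
from both import *
s=pickle.load(open('w10.pkl','rb')); print('hole',onz('wrist',[(320.5,124.1)],.03,s))
s=telemetry.read_state(); p,d=viewer.read_camera('wrist'); p2,d2=viewer.read_camera('scene')
t=s['tool_pos']; edges('wrist',p,d,s,(.06,t[2]-.01),t[0]-.01,.03,t[1],.025); edges('scene',p2,d2,None,(.06,t[2]-.02),t[0]-.01,.03,t[1],.025); scap(p2,d2)
E
```

```text
hole [[0.50779173 0.21028309 0.03      ]]
wrist n 856 zmin 0.1054 slopes 0.1428 -0.0281 axis at zmin 0.549 0.2006
scene n 565 zmin 0.0602 slopes 0.16 -0.0396 axis at zmin 0.542 0.2032
scene ellipse-> [[0.5121 0.2132 0.108 ]] ((433.8056640625, 266.6148986816406), (33.82136535644531, 36.51594924926758), 120.8023681640625)
scene cap [0.5118 0.2108 0.0401]
```

```bash
python3 - <<'E'
from both import *
s=telemetry.read_state(); p,d=viewer.read_camera('wrist'); p2,d2=viewer.read_camera('scene')
t=s['tool_pos']; print(t)
for lo,hi in((.118,t[2]-.01),(.118,.2),(.2,t[2]-.01)):
  edges('wrist',p,d,s,(lo,hi),t[0]-.01,.03,t[1],.025); edges('scene',p2,d2,None,(lo,hi),t[0]-.01,.03,t[1],.025)
E
```

```text
[0.57678615 0.19526906 0.31417323]
wrist n 519 zmin 0.1291 slopes 0.0421 0.0038 axis at zmin 0.5681 0.1952
scene n 338 zmin 0.1247 slopes 0.0302 0.0036 axis at zmin 0.57 0.195
wrist n 107 zmin 0.1291 slopes 0.0389 0.0126 axis at zmin 0.5683 0.1948
scene n 119 zmin 0.1247 slopes 0.0303 0.0003 axis at zmin 0.57 0.1951
wrist n 412 zmin 0.2006 slopes 0.0427 0.0025 axis at zmin 0.5711 0.1955
scene n 219 zmin 0.2005 slopes 0.029 0.0042 axis at zmin 0.5724 0.1952
```

Foot (0.5682,0.195), tilt 2°, and both cameras agree. I go back over the hole gently, lower into the mouth and re-measure.

Request:
{"op": "send_rows", "data": {"plan": [[[1, -0.02, 0.005, 0, 0], [1, -0.05, 0.015, 0, 0], [1, -0.09, 0.025, 0, 0], [1, -0.14, 0.035, 0, 0], [1, -0.19, 0.05, 0, 0], [1, -0.235, 0.06, 0, 0], [1, -0.27, 0.07, 0, 0], [1, -0.29, 0.075, 0, 0], [1, -0.3, 0.078, 0, 0], [1, -0.304, 0.078, 0, 0], [1, -0.304, 0.078, 0, 0], [1, -0.304, 0.078, -0.04, 0], [1, -0.304, 0.078, -0.12, 0], [1, -0.304, 0.078, -0.2, 0], [1, -0.304, 0.078, -0.28, 0], [1, -0.304, 0.078, -0.35, 0], [1, -0.304, 0.078, -0.4, 0], [1, -0.304, 0.078, -0.41, 0], [1, -0.304, 0.078, -0.41, 0]]], "force": 6}}

```text
t: 24.95
tool_pos: [0.5156, 0.2105, 0.2309]
orientation: [-0.318, -3.124, 0.001]
force: [-0.3, 0.5, -0.7]
opening: 0.0239
gripper_force: 6.0
```

```bash
cat > now.py <<'E'
from both import *
s=telemetry.read_state(); p,d=viewer.read_camera('wrist'); p2,d2=viewer.read_camera('scene')
t=s['tool_pos']; print(s['t'],t,s['force'].round(2),s['wrist_torque'].round(3))
edges('wrist',p,d,s,(.117,t[2]-.01),t[0]-.01,.03,t[1],.025); edges('scene',p2,d2,None,(.117,t[2]-.02),t[0]-.01,.03,t[1],.025); cap(p,d,s); scap(p2,d2)
E
python3 now.py
```

```text
24.95 [0.5155745  0.21054337 0.23085404] [-0.3   0.51 -0.65] [ 0.032  0.022 -0.008]
wrist n 412 zmin 0.1175 slopes 0.0508 0.0019 axis at zmin 0.5088 0.2109
scene n 152 zmin 0.1171 slopes 0.0485 0.0006 axis at zmin 0.5096 0.2108
cap [0.5089 0.209  0.0408] 331 [279 146] [355 222]
scene ellipse-> [[0.5143 0.2101 0.108 ]] ((431.91448974609375, 266.4209289550781), (31.166059494018555, 39.49888610839844), 109.64535522460938)
scene cap [0.5135 0.2093 0.04  ]
```

Both views say the foot is still on the −x side of the hole (by 1–4 mm). I shift +2.5 mm and lower.

Request:
{"op": "send_rows", "data": {"plan": [[[1, 0.006, -0.002, 0, 0], [1, 0.012, -0.003, 0, 0], [1, 0.012, -0.003, -0.02, 0], [1, 0.012, -0.003, -0.04, 0], [1, 0.012, -0.003, -0.055, 0], [1, 0.012, -0.003, -0.065, 0], [1, 0.012, -0.003, -0.072, 0], [1, 0.012, -0.003, -0.072, 0]]], "force": 6}}

```text
t: 25.72
tool_pos: [0.5181, 0.2102, 0.217]
orientation: [-0.318, -3.125, 0.0]
force: [-0.9, -0.4, -0.3]
opening: 0.0241
gripper_force: 6.0
```

Request:
{"op": "send_rows", "data": {"plan": [[[1, 0, 0, -0.01, 0], [1, 0, 0, -0.015, 0], [1, 0, 0, -0.015, 0]]], "force": 6}}

```text
t: 25.97
tool_pos: [0.5183, 0.2102, 0.2144]
orientation: [-0.318, -3.125, 0.0]
force: [-0.3, -0.0, -0.4]
opening: 0.0243
gripper_force: 6.0
```

Request:
{"op": "send_rows", "data": {"plan": [[[1, 0, 0, -0.01, 0], [1, 0, 0, -0.02, 0], [1, 0, 0, -0.02, 0]]], "force": 6}}

```text
t: 26.22
tool_pos: [0.5182, 0.2102, 0.2101]
orientation: [-0.318, -3.125, 0.0]
force: [-0.1, -0.6, -1.3]
opening: 0.0237
gripper_force: 6.0
```

```bash
python3 now.py
```

```text
26.2167 [0.51821124 0.21017458 0.21010034] [-0.07 -0.64 -1.3 ] [0.048 0.038 0.018]
wrist n 371 zmin 0.1174 slopes 0.0519 0.0027 axis at zmin 0.5123 0.2105
scene n 116 zmin 0.1186 slopes 0.0447 0.0035 axis at zmin 0.5131 0.2102
cap [0.5089 0.209  0.0408] 348 [275 145] [358 225]
scene ellipse-> [[0.5143 0.2099 0.108 ]] ((431.8639831542969, 266.3686218261719), (30.82479476928711, 39.705238342285156), 108.54044342041016)
scene cap [0.5132 0.2091 0.0399]
```

The pin has gone past the block's top without contact, so it is in the hole. I lower on while straightening by −9 mm in x.

Request:
{"op": "send_rows", "data": {"plan": [[[1, -0.01, 0, -0.01, 0], [1, -0.02, 0, -0.02, 0], [1, -0.03, 0, -0.03, 0], [1, -0.04, 0, -0.04, 0], [1, -0.045, 0, -0.045, 0], [1, -0.045, 0, -0.05, 0], [1, -0.045, 0, -0.05, 0]]], "force": 6}}

```text
t: 26.9
tool_pos: [0.5093, 0.2102, 0.2004]
orientation: [-0.318, -3.125, 0.0]
force: [-0.4, -0.0, -0.0]
opening: 0.0242
gripper_force: 6.0
```

Request:
{"op": "send_rows", "data": {"plan": [[[1, 0, 0, -0.005, 0], [1, 0, 0, -0.01, 0], [1, 0, 0, -0.01, 0]]], "force": 6}}

```text
t: 27.15
tool_pos: [0.5096, 0.2102, 0.1988]
orientation: [0.318, 3.125, 0.0]
force: [0.0, -0.2, -0.6]
opening: 0.0241
gripper_force: 6.0
```

```bash
python3 now.py
```

```text
27.15 [0.50963444 0.2102439  0.19877516] [ 0.03 -0.24 -0.63] [ 0.035 -0.064  0.011]
wrist n 307 zmin 0.117 slopes 0.0138 0.0098 axis at zmin 0.5081 0.21
scene n 101 zmin 0.1174 slopes 0.011 0.0039 axis at zmin 0.5088 0.2096
cap [0.5064 0.2098 0.0388] 359 [275 154] [361 235]
scene ellipse-> [[0.5142 0.2101 0.108 ]] ((431.959228515625, 266.3759460449219), (30.958078384399414, 39.69768524169922), 109.53950500488281)
scene cap [0.513  0.2092 0.0401]
```

Tilt is down to 0.8° with no contact yet, so I go on to the bottom.

Request:
{"op": "send_rows", "data": {"plan": [[[1, -0.005, 0, -0.005, 0], [1, -0.01, 0, -0.01, 0], [1, -0.01, 0, -0.015, 0], [1, -0.01, 0, -0.015, 0]]], "force": 6}}

```text
t: 27.58
tool_pos: [0.5087, 0.2106, 0.1977]
orientation: [0.318, 3.122, 0.002]
force: [0.4, 0.2, 7.2]
opening: 0.0236
gripper_force: 6.0
```

Request:
{"op": "send_rows", "data": {"plan": [[[1, 0, 0, -0.005, 0], [1, 0, 0, -0.015, 0], [1, 0, 0, -0.015, 0]]], "force": 6}}

```text
t: 27.83
tool_pos: [0.5087, 0.2106, 0.1946]
orientation: [0.318, 3.122, 0.002]
force: [0.9, 0.5, 10.4]
opening: 0.0238
gripper_force: 6.0
```

Contact came 18 mm below the block-top contact (0.216 → 0.198), so the pin is fully home. I relieve the push, release and rise.

Request:
{"op": "send_rows", "data": {"plan": [[[1, 0, 0, 0.015, 0], [1, 0, 0, 0.015, 0], [0.3, 0, 0, 0.015, 0], [0, 0, 0, 0.015, 0], [-0.5, 0, 0, 0.015, 0], [-0.5, 0, 0, 0.015, 0], [-0.5, 0, 0, 0.015, 0], [-0.5, 0, 0, 0.015, 0], [-0.5, 0, 0, 0.015, 0], [-0.5, 0, 0, 0.015, 0], [-0.5, 0, 0, 0.1, 0], [-0.5, 0, 0, 0.25, 0], [-0.5, 0, 0, 0.45, 0], [-0.5, 0, 0, 0.6, 0], [-0.5, 0, 0, 0.6, 0], [-0.5, 0, 0, 0.6, 0]]], "force": 6}}

```text
t: 29.17
tool_pos: [0.5087, 0.2106, 0.3155]
orientation: [0.318, 3.121, 0.003]
force: [-0.3, -0.8, 0.3]
opening: 0.0699
gripper_force: 0.0
```

```bash
python3 - <<'E'
from both import *
s=telemetry.read_state(); p2,d2=viewer.read_camera('scene'); p,d=viewer.read_camera('wrist'); print(s['t'],s['tool_pos'],s['opening'],s['force'].round(2))
edges('scene',p2,d2,None,(.115,.2),.508,.03,.21,.025); edges('scene',p2,d2,None,(.115,.26),.508,.03,.21,.025); edges('wrist',p,d,s,(.12,.2),.508,.03,.21,.025)
vv,uu=np.mgrid[0:400,0:640]; px=np.c_[uu.ravel(),vv.ravel()]
for n,dd,ss in(('scene',d2,None),('wrist',d,s)):
    o,dr=rays(n,px,ss); W=o+dr*dd.ravel()[:,None]; m=(np.hypot(W[:,0]-.51,W[:,1]-.21)<.02)&(W[:,2]<.27)&(W[:,2]>.11); print(n,'bud top',W[m][:,2].max())
scap(p2,d2); cap(p,d,s)
E
```

```text
29.1667 [0.5086834  0.21062535 0.31549927] 0.06991554398830713 [-0.31 -0.83  0.32]
scene n 145 zmin 0.1155 slopes 0.0002 -0.0045 axis at zmin 0.5079 0.2077
scene n 318 zmin 0.1155 slopes 0.019 0.0037 axis at zmin 0.5075 0.2075
wrist n 77 zmin 0.1202 slopes -0.01 -0.006 axis at zmin 0.5092 0.2095
scene bud top 0.23940781869534367
wrist bud top 0.24349608969656392
scene ellipse-> [[0.5142 0.2097 0.108 ]] ((431.7928161621094, 266.2720031738281), (31.00177001953125, 39.23063278198242), 108.40857696533203)
scene cap [0.5127 0.2089 0.0398]
cap [0.5109 0.2095 0.0411] 250 [289 147] [349 206]
```

The bud top is at 0.240 m (0.012 + 0.228), so the tulip is upright and seated and the jar hasn't moved. Handing in.

```bash
python3 -c "
from plant import order; print(order.close_job())"
```

```text
the job is handed in; nothing more can be done
None
```

The tulip stands upright in the jar with its pin fully home in the block's hole, released and handed in at about 29 s; it was dropped once, and after re-gripping by the bud it went in, with the jar in place and the other objects untouched as far as I saw (not re-measured at the end).

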